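Jack up one side of a bench shaker and hold it

TASK

Lift the left side of the bench shaker for me so that I can change its worn foot. First swing the jack's rear legs out by the orange knob until they snap into their end detent, then set the jack, flat on the bench, with the cup of its saddle under the steel boss that the yellow chevrons on the shaker's side point to, and pump the handle in full strokes, letting it come right back up in between, until the foot hangs about a centimetre clear (two strokes do it, no more). Finish holding the handle down at the bottom of its last stroke and do not let go: the jack alone must carry that side, and please keep the jack upright, do not shove or lean on the shaker, and leave the two reagent bottles where they stand.

Things in the scene. Friction and masses are not known exactly. Their poses are not given: they have to be found in the camera images.
- shaker: loose bench shaker, 4.4 kg: white housing 250 x 250 x 52 mm on four rubber feet 40 mm tall (x = +-100, y = +-103 mm, soles 34 mm wide), platform with clamping bars on top, 135 mm tall in all. Origin on the bench under its centre; x points from the grey control panel (front) to its back, y to its left side (the side to lift), z up. Lifted there, it tilts about its right feet.
- lift_point (a point): centre of the lower end of the steel boss (12 mm in diameter, 8 mm long) that hangs from a yellow collar under the middle of the shaker's left edge, below two yellow chevrons: 32 mm above the bench, 17 mm in from the edge of the housing (at x = 0, y = +108 mm of the shaker).
- worn_foot (a point): centre of the sole of the worn foot, the front left foot of the shaker (at x = -100, y = +103, z = 0 mm of the shaker); its height is the clearance above the bench.
- jack: small loose ratchet toe jack, 0.9 kg in all. Origin on the bench under its blue column (36 x 36 mm, 130 mm tall); x points from the column to the saddle, the handle goes the other way, y to its left, z up. Base plate 6 mm thick, x = -80 to +95 mm, 96 mm wide. Handle, saddle and both rear legs go along with it; on its rubber soles it may shift a little when pushed.
- jack_grip (a point): where to grip and carry the jack: on the axis of its blue column, 105 mm above its underside; flat faces, 36 mm wide along the jack's y axis. The centre of mass is close to the column.
- saddle (a point): centre of the floor of the saddle cup, at x = +65 mm of the jack, 20 mm above the bench when lowered. Round cup, 42 mm outside, 35 mm inside, rim 3 mm high. With the jack flat on the bench the rim passes 9 mm below the boss, which must end inside the rim (within 11 mm of this centre); cup floor and boss meet after 12 mm of rise.
- jack_saddle (a joint): rise of the saddle in m, 0 = lowered. A ratchet with 12 mm teeth holds it: each full stroke gains one tooth (a stroke short of 0.55 rad gains none). After the first stroke it rests at about 0.011 with the handle up; second stroke held at the bottom: about 0.025, the foot then 13 mm clear. It cannot be lowered again.
- leg_hinge (a point): axis (vertical) of the left rear leg, given at bench height: at x = -55, y = +34 mm of the jack.
- leg_knob (a point): centre of the upright orange knob on the left rear leg, 14 mm in diameter, 20 to 52 mm above the bench (this point 38 mm), 95 mm from leg_hinge. The leg is a flat bar, top face 14 mm above the bench, ending 132 mm from the hinge. Pinch the knob from above with the fingers before and behind it along the jack's x axis (this clears column and handle), or push it.
- jack_leg (a joint): left rear leg, rad: at 0 it points forward and 25 degrees outwards of the jack's +x axis; grows as it swings out to the left and back, anticlockwise from above; end stop 2.27 (backward, 25 degrees outwards). It rides over a spring ball at 2.10 (about 1 N at the knob) and snaps on past 2.2. The right leg is geared to it and mirrors it.
- handle_hinge (a point): axis of the pump handle, horizontal along the jack's y axis: at x = -45 mm, 80 mm above the bench.
- handle_pad (a point): centre of the upper face of the black palm grip on the pump handle (82 mm long, 36 mm wide, 15 mm thick): the place to press. 125 mm from handle_hinge along the handle and 8 mm above the handle's centre line; 149 mm above the bench with the handle up, 79 mm at the bottom.
- jack_handle (a joint): pump handle, rad: 0 = up (30 degrees above level), grows as it is pressed down, stop at 0.60 (4 degrees below level). A spring brings it back up: 2 to 3 N at the pad unloaded, 7 to 10 N with the shaker on the saddle. With the legs not out, a firm press can tip the jack backwards.
- bottle_c_mid (a point): centre, 52 mm up, of a white reagent bottle with a blue cap, 48 mm in diameter, 105 mm tall; not to be disturbed.
- bottle_b_mid (a point): centre, 61 mm up, of a slim white reagent bottle with a red cap, 38 mm in diameter, 122 mm tall; not to be disturbed.

How it is judged:
On the way, in this order (a step that is already met when the one before it is completed fails the run):
1. the jack's rear legs are swung out and seated in their end detent (value of joint jack_leg above 2.18 rad), for 0.2 s.
2. the jack stands flat on the bench, legs still out, with its lowered saddle cup under the boss (horizontal distance between saddle and lift_point below 0.011 m and value of joint jack_saddle below 0.005 m and value of joint jack_leg above 2.18 rad and height (world z) of jack below 0.003 m and angle between jack's own z axis and vertical below 0.04 rad), for 0.3 s.
3. after a first stroke the ratchet holds the raised saddle and the handle has come back up (value of joint jack_saddle above 0.007 m and value of joint jack_handle below 0.15 rad), for 0.1 s.
At the end, for the whole second after the job is handed in: Worn foot 7 to 18 mm above the bench; boss within 12 mm of the cup centre, jack carrying it with over 6 N, robot not touching the shaker; legs beyond 2.18 rad, jack upright within 0.06 rad; fingers hold the handle still beyond 0.54 rad with over 2 N (height (world z) of worn_foot between 0.007 and 0.018 m and value of joint jack_handle above 0.54 rad and contact force between the fingers and jack above 2 N and contact force between jack and shaker above 6 N and contact force between each of the arm, the fingers and shaker below 1 N and horizontal distance between saddle and lift_point below 0.012 m and value of joint jack_leg above 2.18 rad and angle between jack's own z axis and vertical below 0.06 rad and velocity of joint jack_handle between -0.1 and 0.1 rad/s); the arm keeps its last pose, push and grip.
It fails at once if the shaker is shoved (moved more than 25 mm from where it stood) (distance of shaker from where it was at the start of the episode above 0.025 m).
It fails at once if the robot leans on or lifts the shaker itself (more than 8 N) (contact force between any of the arm, the fingers and shaker above 8 N).
It fails at once if the jack is tipped by more than 0.35 rad (angle between jack's own z axis and vertical above 0.35 rad).
It fails at once if a reagent bottle is moved more than 30 mm (distance of any of bottle_c_mid, bottle_b_mid from where it was at the start of the episode above 0.03 m).
It also fails if it takes over 72 s, if anything falls off the work surface, if the arm or the gripper's body presses on something with over 40 N, if the wrist force passes 120 N, or if a joint passes its speed limit or range.

ROBOT

A 6-joint arm with a two-finger parallel gripper is mounted at the origin on a cart in front of the work surface, level with it; the furniture and walls round the work are solid. World frame = base frame: x ahead of the robot, y to its left, z up, the work surface at z = 0. Lengths are in m, angles in rad, forces in N, time in s.
With the tool pointing down it reaches from about 0.275 to 1 m from the base axis. Payload 8.4 kg.
Tool frame: the origin (TCP) lies on the mounting face of the last link; the fingertips stand 173 mm ahead of it and the grasp point (between the pads) lies 155 mm ahead of it; z points along the fingers, x is the direction in which the jaws open and shut, and the axes are right-handed (so a half turn about z gives the same grasp; the last joint's range is limited). The gripper opens to 85 mm and grips with 20 to 120 N. Pads are 22 mm wide; open, the fingers measure 114 mm over their backs; the gripper's body (76 mm by 85 mm) begins 54 mm behind the grasp point. The pads swing forward as they close: fully open they stand 13 mm farther back than shut.
Start: joints at [-1.106, 0.353, 1.633, -0, 1.155, -0.002], TCP at [0.281, -0.558, 0.405] pointing down, gripper open.
Joint ranges: [-2.63, 2.63], [-0.92, 2.1], [0.06, 2.66], [-1.3, 4.44], [0, 2.69], [-3.02, 3.02]. Speed limits (rad/s): [2.22, 2.22, 2.79, 3.14, 3.14, 3.14].

INTERFACE

Orientations are given as a rotation vector (axis times angle).
In Python, from cell import * gives the robot as it stands. The module is installed in compiled form; this text tells all that it offers.
- The arm moves only by the tool carry_out, never from a script. Its arguments are lists of equal length, an entry for each row: "rot": the turn, a rotation vector about the tool's x, y, z in degrees, a list of three; "dp": the shift along the tool's x, y, z in m, a list of three; "jaw": the opening in per cent of the stroke, from 0 (shut) to 100 (fully open). A call has 1 to 12 rows; each row is the pose to reach, as a shift and turn from the pose commanded when the call began, along the tool's axes at that moment; what a row does not reach only later rows make up. A row lasts 1/8 s, in which the tool goes at most 62.5 mm and 10.7 degrees, less where a joint would pass 70% of its speed; a pose out of reach is approached as far as the arm can. A call with a gripper value outside its range is refused whole. The fingers move at their own pace and stop on an object; the grip force is fixed at half the most. Time passes only in rows, so rows that repeat a pose let the fingers close. It gives the time, the measured TCP pose, the force and the opening at its end, in the units of the state.
- sense(): the state, without advancing time (a new reading comes with each control period).
- read_camera(name): name is "scene" or "top" or "wrist"; returns a dict with "img" (480x640x3 uint8, blue, green, red), "fx", "fy", "cx", "cy" (pixels), "k1" (the pictures are not rectified: a ray, as slopes to the right and down, at radius r is drawn at 1 + k1 r^2 times it, then the intrinsics apply), "rvec" (rotation vector, rad) and "tvec" (3), from world to camera coordinates, as OpenCV has them; the wrist camera has in their place "tool_from_camera" (4x4, takes a point from camera to tool coordinates, whose origin is the TCP and whose axes are the tool frame's). Camera axes: x right, y down, z forward; pixel columns grow to the right and rows downward; lengths in m; the calibration is good to about 2 mm. A picture is of the moment at which its call begins: read the wrist's pose just before it. There is no depth.
- job_done(): hands the job in, once; it reports no verdict.
Trained networks look in the newest picture that a camera, given by its name, has taken for a name from the list of things; names that differ only in an ending like _2 or _b are one class to them, and where a whole thing is asked for, a point or a joint stands for the part that bears it (a point fixed in the world has none). Each returns a list of dicts, best first, with "conf" (0 to 1); they miss things now and then, are a little off and sometimes report something else, mostly with a low value. They report only what shows in the picture. A call takes as long as a camera call.
- search_frame(camera, label): "box" ([centre column, centre row, width, height] in pixels, round what is visible of it).
- landmark_of(camera, label): "uv" ([column, row] in pixels: a listed point, or the origin of a listed thing).
The state is a dict: "time_s": time; "joint_pos": joint angles; "qvel": joint speeds; "joint_efforts": joint torques, N m; "tool_pos": TCP position; "ee_rot": TCP orientation; "ft_force": force on the tool from outside, world axes, zero at the start; "wrist_torque": the same for the moment, N m; "grip_width": opening from 0.0 (shut) to 1.0 (fully open).
Only numpy, scipy, OpenCV 4.12 (cv2) and the standard library are available. Lean on these libraries where they do the work, as an engineer would, in place of code of your own. Each camera call takes 0.05 s, during which the arm holds its last target.

## Working session

There is one attempt and no reset: what is moved stays moved. The work goes in short steps, Python scripts to look and compute and a tool call to move; the robot and the scene stay as the last step left them, time stands still between calls to the robot, and variables do not carry over. Pictures are saved under pics/ and viewed, and the job is handed in when it is done.

Besides the shell and the picture viewer there is one more tool, called in YAML: its name, and indented under it one key for each argument. carry_out: Moves the arm, as the interface text tells. Its arguments: {"type":"object","properties":{"rot":{"type":"array"},"dp":{"type":"array"},"jaw":{"type":"array"}},"required":["rot","dp","jaw"]}

```bash
ls; mkdir -p pics; python3 - <<'E'
from cell import *
import cv2
print(sense())
for n in ("scene","top","wrist"):
    c=read_camera(n); cv2.imwrite(f"pics/{n}0.png",c["img"])
    print(n,{k:v for k,v in c.items() if k!="img"})
    for l in ("lift_point","worn_foot","shaker","jack","jack_grip","saddle","leg_hinge","leg_knob","handle_hinge","handle_pad","bottle_c_mid","bottle_b_mid"):
        print(l,[(round(d["conf"],2),[round(float(x)) for x in d["uv"]]) for d in landmark_of(n,l)[:3]])
E
```

```text
pics
{'time_s': 0.0, 'joint_pos': array([-1.10635071e+00,  3.53631112e-01,  1.63415337e+00,  8.42270596e-06,
        1.15519680e+00, -2.40709419e-03]), 'qvel': array([ 0.0011811 , -0.00056839,  0.00021376, -0.00086748, -0.00120897,
       -0.00133072]), 'joint_efforts': array([-3.73067640e-03, -6.05265856e+01, -3.42070198e+01, -1.21592534e-04,
        9.34201613e-03,  3.44834689e-05]), 'tool_pos': array([ 0.28118637, -0.5579009 ,  0.40396392]), 'ee_rot': array([-2.67441044e+00,  1.64696575e+00,  1.84776352e-03]), 'ft_force': array([ 0.24377203, -1.19974466, -0.15611578]), 'wrist_torque': array([ 0.01182089, -0.05781915,  0.04574748]), 'grip_width': 0.9965294666623217}
scene {'fx': 522.0294504959742, 'fy': 522.0294504959742, 'cx': 324.3250051198594, 'cy': 237.14121943297872, 'k1': -0.11454839009280587, 'rvec': array([ 0.84845925, -2.48019186,  1.1603108 ]), 'tvec': array([0.47311979, 0.34734697, 1.11766889])}
lift_point [(0.77, [421, 203])]
worn_foot [(0.85, [448, 224])]
shaker [(0.76, [435, 196])]
jack [(0.61, [286, 347])]
jack_grip [(0.58, [281, 321])]
saddle [(0.65, [303, 328])]
le
[... 836 characters left out ...]
, [389, 205])]
bottle_b_mid [(0.71, [251, 194])]
wrist {'fx': 416.8770880496676, 'fy': 416.8770880496676, 'cx': 318.9840077706334, 'cy': 239.2187000526097, 'k1': -0.04400167980741872, 'tool_from_camera': array([[ 9.99998896e-01,  1.46560718e-03, -2.46272383e-04,
         2.01047035e-05],
       [-1.34651330e-03,  9.63639247e-01,  2.67203272e-01,
        -6.76223837e-02],
       [ 6.28932769e-04, -2.67202645e-01,  9.63640156e-01,
         3.04193601e-02],
       [ 0.00000000e+00,  0.00000000e+00,  0.00000000e+00,
         1.00000000e+00]])}
lift_point []
worn_foot []
shaker []
jack []
jack_grip []
saddle []
leg_hinge []
leg_knob []
handle_hinge []
handle_pad []
bottle_c_mid []
bottle_b_mid []
```

View pics/scene0.png

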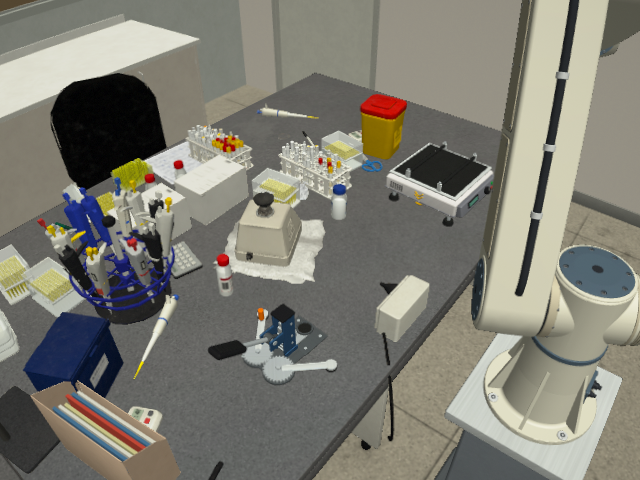

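View pics/top0.png

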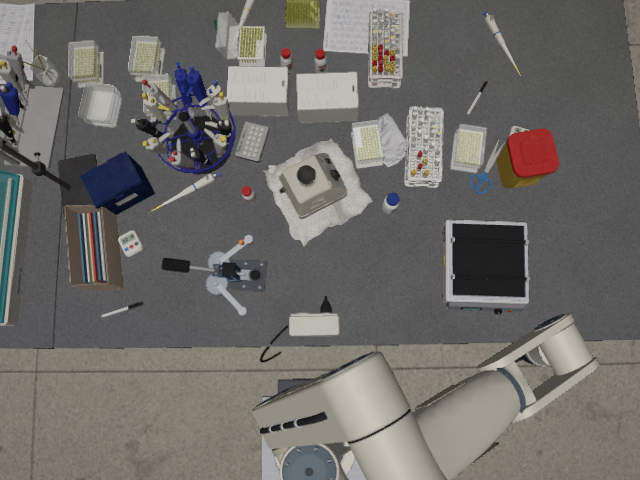

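```bash
cat > h.py <<'E'
from cell import *
import cv2, numpy as np
from scipy.optimize import least_squares
from scipy.spatial.transform import Rotation as R
def cam(n):
    s=sense(); c=read_camera(n); c.pop
    K=np.array([[c["fx"],0,c["cx"]],[0,c["fy"],c["cy"]],[0,0,1.]])
    if n=="wrist":
        T=np.eye(4);T[:3,:3]=R.from_rotvec(s["ee_rot"]).as_matrix();T[:3,3]=s["tool_pos"]
        M=np.linalg.inv(T@c["tool_from_camera"])
    else:
        M=np.eye(4);M[:3,:3]=R.from_rotvec(c["rvec"]).as_matrix();M[:3,3]=c["tvec"]
    return dict(img=c["img"],K=K,k1=c["k1"],M=M)
def proj(c,P):
    P=np.atleast_2d(P); q=P@c["M"][:3,:3].T+c["M"][:3,3]
    s=q[:,:2]/q[:,2:]; r2=(s**2).sum(1,keepdims=True); s=s*(1+c["k1"]*r2)
    return s@c["K"][:2,:2].T+c["K"][:2,2]
def onplane(c,uv,z):
    d=np.array([c["k1"],0,0,0,0.])
    s=cv2.undistortPoints(np.array(uv,float).reshape(-1,1,2),c["K"],d).reshape(-1,2)
    Rt=c["M"][:3,:3].T; o=-Rt@c["M"][:3,3]
    r=np.c_[s,np.ones(len(s))]@Rt.T
    return o+r*((z-o[2])/r[:,2:])
JACK=dict(jack=(0,0,0),jack_grip=(0,0,.105),saddle=(.065,0,.02),leg_hinge=(-.055,.034,0),handle_hinge=(-.045,0,.080),
 handle_pad=(-.045-.125*np.cos(np.pi/6)-.008*.5,0,.149))
def knob(a=0):
    t=np.radians(25)+a
    return (-.055+.095*np.cos(t),.034+.095*np.sin(t),.038)
SH=dict(shaker=(0,0,0),lift_point=(0,.108,.032),worn_foot=(-.1,.103,0))
def fit(obs,model,x0):
    # obs list of (cam,name,uv)
    def w(p):
        c,s=np.cos(p[2]),np.sin(p[2])
        return lambda m:np.array([p[0]+c*m[0]-s*m[1],p[1]+s*m[0]+c*m[1],m[2]])
    def f(p): return np.concatenate([proj(c,w(p)(model[n]))[0]-uv for c,n,uv in obs])
    r=least_squares(f,x0,loss="soft_l1",f_scale=2)
    return r.x,f(r.x).reshape(-1,2)
def see(c,n,names):
    o=[]
    for l in names:
        d=landmark_of(n,l)
        if d: o.append((c,l,np.array(d[0]["uv"],float)))
    return o
def tc(P,yaw=None):
    """world delta -> tool axes"""
    s=sense();return R.from_rotvec(s["ee_rot"]).inv().apply(np.array(P)-s["tool_pos"])
E
python3 - <<'E'
from h import *
model=dict(JACK);model["leg_knob"]=knob(0)
oj=[];os=[]
for n in("scene","top"):
    c=cam(n); oj+=see(c,n,list(model)); os+=see(c,n,list(SH))
    for l,z in(("bottle_c_mid",.052),("bottle_b_mid",.061)):
        d=landmark_of(n,l)
        for k in d[:2]: print(n,l,onplane(c,k["uv"],z)[0].round(3))
    for o in oj:
        if o[0] is c: print(o[1],onplane(c,o[2],model[o[1]][2])[0].round(3))
    for o in os:
        if o[0] is c: print(o[1],onplane(c,o[2],SH[o[1]][2])[0].round(3))
x,e=fit(oj,model,[.5,.2,-1.5]); print("jack",x.round(4)); print([(o[1],v.round(1)) for o,v in zip(oj,e)])
x,e=fit(os,SH,[.5,-.5,0]); print("shaker",x.round(4)); print([(o[1],v.round(1)) for o,v in zip(os,e)])
E
```

```text
scene bottle_c_mid [ 0.415 -0.344  0.052]
scene bottle_b_mid [0.77  0.201 0.061]
jack [0.538 0.233 0.   ]
jack_grip [0.529 0.242 0.105]
saddle [0.527 0.18  0.02 ]
leg_hinge [0.564 0.291 0.   ]
handle_hinge [0.533 0.281 0.08 ]
handle_pad [0.545 0.382 0.149]
leg_knob [0.627 0.212 0.038]
shaker [ 0.56  -0.537  0.   ]
lift_point [ 0.533 -0.416  0.032]
worn_foot [ 0.451 -0.418  0.   ]
top bottle_c_mid [ 0.734 -0.241  0.052]
top bottle_b_mid [0.762 0.199 0.061]
top bottle_b_mid [0.517 0.241 0.061]
jack [0.523 0.237 0.   ]
jack_grip [0.527 0.24  0.105]
saddle [0.519 0.169 0.02 ]
leg_hinge [0.562 0.288 0.   ]
handle_hinge [0.526 0.294 0.08 ]
handle_pad [0.534 0.398 0.149]
leg_knob [0.63  0.221 0.038]
lift_point [ 0.545 -0.414  0.032]
worn_foot [ 0.457 -0.428  0.   ]
jack [ 0.531   0.2388 -1.5814]
[('jack', array([0.7, 2.9])), ('jack_grip', array([ 0.3, -1.3])), ('saddle', array([ 0.5, -2.4])), ('leg_hinge', array([-1.1,  0.3])), ('handle_hinge', array([-0.1,  1. ])), ('handle_pad', array([-0.5,  7.4])), ('leg_knob', array([8.2, 2.9])), ('jack', array([-0.4, -2.5])), ('jack_grip', array([ 0.6, -1.5])), ('saddle', array([-1.6, -3.5])), ('leg_hinge', array([-1.8, -1.1])), ('handle_hinge', array([ 3.4, -1.8])), ('handle_pad', array([0.8, 0.5])), ('leg_knob', array([4.5, 8. ]))]
shaker [ 0.5537 -0.5234  0.0527]
[('shaker', array([-0.2,  2.7])), ('lift_point', array([-4.2, -1.7])), ('worn_foot', array([ 2., -1.])), ('lift_point', array([ 0.5, -1. ])), ('worn_foot', array([-0.5,  2.9]))]
```

```bash
python3 - <<'E'
import cv2
i=cv2.imread("pics/top0.png");cv2.imwrite("pics/t0.png",cv2.resize(i[190:330,150:290],None,fx=4.2,fy=4.2,interpolation=cv2.INTER_CUBIC))
i=cv2.imread("pics/scene0.png");cv2.imwrite("pics/s0.png",cv2.resize(i[290:390,190:350],None,fx=5,fy=5,interpolation=cv2.INTER_CUBIC))
i=cv2.imread("pics/scene0.png");cv2.imwrite("pics/s1.png",cv2.resize(i[130:230,370:510],None,fx=5.5,fy=5.5,interpolation=cv2.INTER_CUBIC))
E
```

```text
(no output)
```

View pics/t0.png

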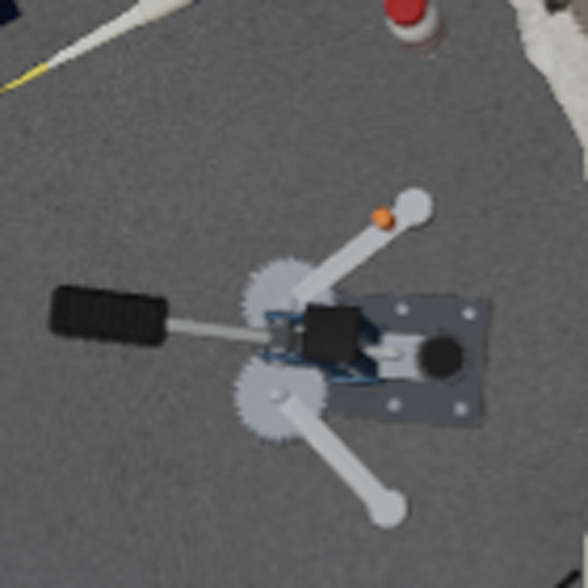

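View pics/s0.png

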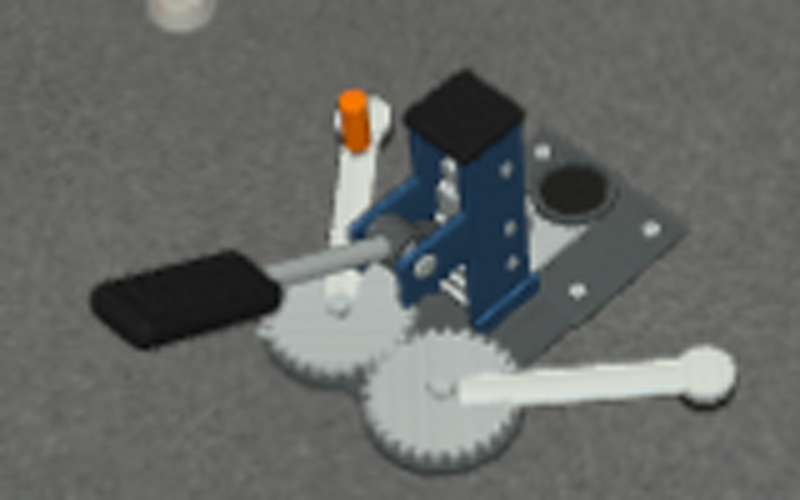

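View pics/s1.png

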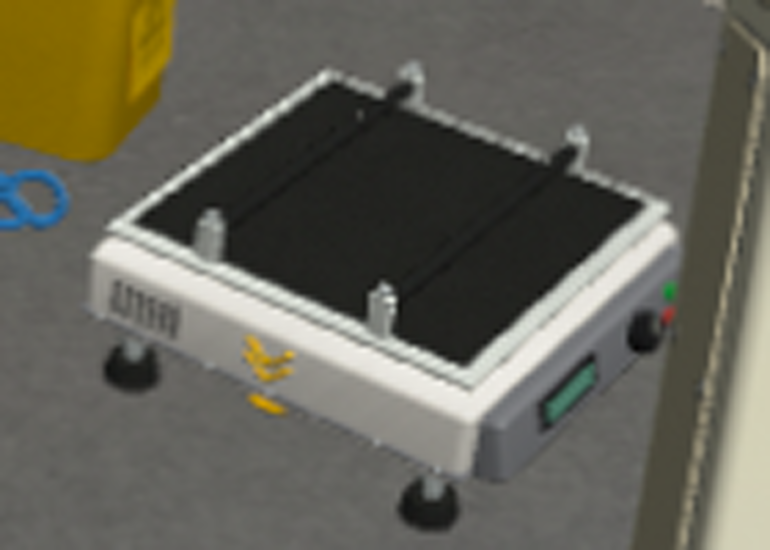

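```bash
python3 - <<'E'
from h import *
s=sense(); print(R.from_rotvec(s["ee_rot"]).as_matrix().round(3)); print(tc([.45,.2,.45]))
E
```

```text
[[ 0.45  -0.893 -0.   ]
 [-0.893 -0.45   0.   ]
 [-0.     0.    -1.   ]]
[-0.60109871 -0.49187072 -0.04530852]
```

```bash
python3 - <<'E'
from h import *
print(tc([.57,.21,.45]))
E
```

```text
[-0.55602314 -0.60353179 -0.04531158]
```

carry_out:
  rot:
    - [0,0,30]
    - [0,0,30]
    - [0,0,30]
    - [0,0,30]
    - [0,0,30]
    - [0,0,30]
    - [0,0,30]
    - [0,0,30]
    - [0,0,30]
    - [0,0,30]
    - [0,0,30]
    - [0,0,30]
  dp:
    - [-0.04,-0.045,-0.04]
    - [-0.08,-0.09,-0.045]
    - [-0.556,-0.604,-0.045]
    - [-0.556,-0.604,-0.045]
    - [-0.556,-0.604,-0.045]
    - [-0.556,-0.604,-0.045]
    - [-0.556,-0.604,-0.045]
    - [-0.556,-0.604,-0.045]
    - [-0.556,-0.604,-0.045]
    - [-0.556,-0.604,-0.045]
    - [-0.556,-0.604,-0.045]
    - [-0.556,-0.604,-0.045]
  jaw: [60,60,60,60,60,60,60,60,60,60,60,60]

```text
time_s: 4.75
tool_pos: [0.5421, 0.1354, 0.4498]
ee_rot: [-2.157, 2.283, -0.001]
ft_force: [1.3, -0.0, 0.6]
grip_width: 0.595
```

```bash
python3 - <<'E'
from h import *
s=sense(); print(s["time_s"],tc([.57,.21,.45]),s["joint_pos"])
E
```

```text
4.75 [-0.07610218 -0.02365133 -0.00014961] [ 2.42061799e-01  2.08398184e-01  1.72647336e+00 -2.10282032e-04
  1.20597879e+00  1.86942008e+00]
```

carry_out:
  rot:
    - [0,0,0]
    - [0,0,0]
    - [0,0,0]
  dp:
    - [-0.076,-0.024,0]
    - [-0.076,-0.024,0]
    - [-0.076,-0.024,0]
  jaw: [60,60,60]

```text
time_s: 5.12
tool_pos: [0.5699, 0.2082, 0.4491]
ee_rot: [2.159, -2.281, -0.0]
ft_force: [-0.5, 0.5, -0.3]
grip_width: 0.601
```

```bash
cat > lookjack.py <<'E'
from h import *
import sys,pickle
tag=sys.argv[1]
model=dict(JACK); obs=[]
c=cam("wrist"); cv2.imwrite(f"pics/w_{tag}.png",c["img"]); obs+=see(c,"wrist",list(model)+["leg_knob"])
ob=[o for o in obs if o[1]!="leg_knob"]
x,e=fit(ob,model,[float(v) for v in sys.argv[2:5]])
print("jack",x.round(4)); print([(o[1],v.round(1).tolist()) for o,v in zip(ob,e)])
for o in obs:
    z=.038 if o[1]=="leg_knob" else model[o[1]][2]
    print(o[1],o[2].round(),onplane(c,o[2],z)[0].round(4))
print(sense()["time_s"])
pickle.dump(c,open(f"{tag}.pkl","wb"))
E
python3 lookjack.py a .53 .24 -1.6
```

```text
jack [ 0.5259  0.2412 -1.6435]
[('jack', [1.6, 0.7]), ('jack_grip', [4.1, -1.7]), ('saddle', [2.6, 1.5]), ('leg_hinge', [-1.0, -0.7]), ('handle_hinge', [-1.7, 0.1]), ('handle_pad', [-8.8, 0.7])]
jack [288. 236.] [0.5268 0.2428 0.    ]
jack_grip [276. 272.] [0.5246 0.2446 0.105 ]
saddle [351. 241.] [0.5228 0.1788 0.02  ]
leg_hinge [237. 204.] [0.563  0.2926 0.    ]
handle_hinge [232. 260.] [0.5291 0.2845 0.08  ]
handle_pad [ 62. 286.] [0.5376 0.3914 0.149 ]
leg_knob [303. 143.] [0.6214 0.2194 0.038 ]
5.525
```

View pics/w_a.png

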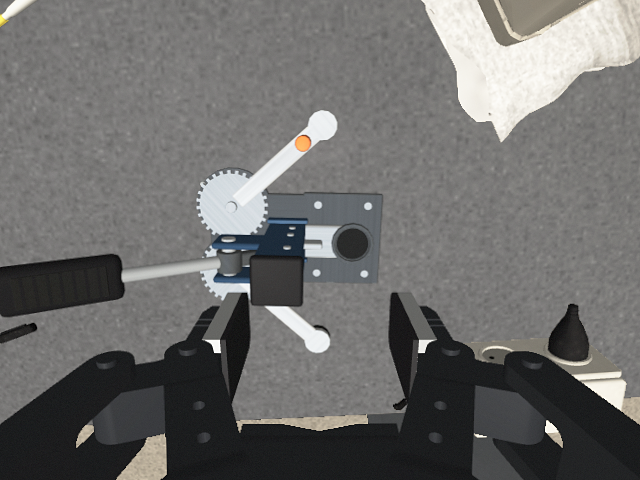

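```bash
cat >> h.py <<'E'
def plan(targets,rot):
    """targets: grasp point world list; rot: rotvec deg tool-relative; returns dp so grasp point at target"""
    s=sense(); R0=R.from_rotvec(s["ee_rot"]); out=[]
    for P in targets:
        R1=R0*R.from_rotvec(np.radians(rot))
        t=np.array(P)-R1.apply([0,0,.155])
        out.append((R0.inv().apply(t-s["tool_pos"])).round(4).tolist())
    return out
E
python3 - <<'E'
from h import *
s=sense(); m=R.from_rotvec(s["ee_rot"]).as_matrix(); print(m.round(3))
print(plan([(.6214,.2194,.085),(.6214,.2194,.040)],[-8,0,0]))
E
```

```text
[[-0.058 -0.998  0.   ]
 [-0.998  0.058  0.   ]
 [-0.    -0.    -1.   ]]
[[-0.0156, -0.0722, 0.2114], [-0.0156, -0.0721, 0.2564]]
```

carry_out:
  rot:
    - [-8,0,0]
    - [-8,0,0]
    - [-8,0,0]
    - [-8,0,0]
    - [-8,0,0]
    - [-8,0,0]
  dp:
    - [-0.0156,-0.0722,0.06]
    - [-0.0156,-0.0722,0.12]
    - [-0.0156,-0.0722,0.18]
    - [-0.0156,-0.0722,0.211]
    - [-0.0156,-0.0722,0.211]
    - [-0.0156,-0.0722,0.211]
  jaw: [45,45,45,45,45,45]

```text
time_s: 6.28
tool_pos: [0.6437, 0.2192, 0.2406]
ee_rot: [2.09, -2.213, -0.154]
ft_force: [0.1, -0.1, 0.2]
grip_width: 0.452
```

```bash
python3 - <<'E'
from h import *
c=cam("wrist"); cv2.imwrite("pics/w_b.png",c["img"])
s=sense();R0=R.from_rotvec(s["ee_rot"]);g=s["tool_pos"]+R0.apply([0,0,.155]);print("grasp",g.round(4),s["time_s"],s["grip_width"])
print(proj(c,[g]).round(), proj(c,[(.6214,.2194,.052)]).round())
d=landmark_of("wrist","leg_knob")
for k in d: print(k, onplane(c,k["uv"],.038))
E
```

```text
grasp [0.623  0.2208 0.0879] 6.325 0.4485761651935174
[[318. 335.]] [[322. 285.]]
{'uv': [323.6, 270.4], 'conf': 0.88} [[0.62080005 0.21861184 0.038     ]]
```

View pics/w_b.png

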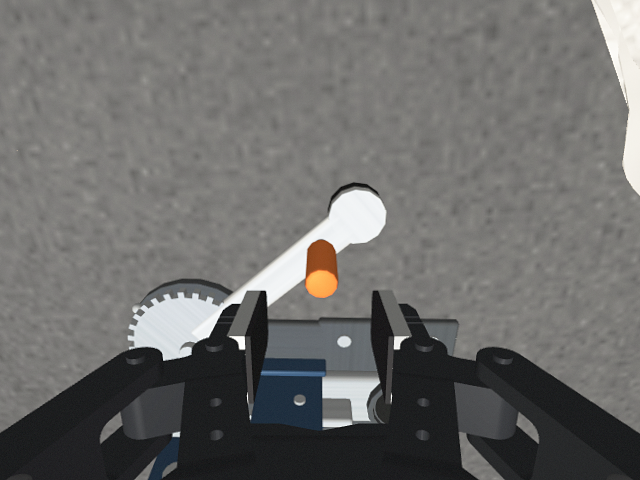

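```bash
python3 - <<'E'
from h import *
H=np.array([.5632,.2937])
pts=[(.6208,.2186,.06),(.6208,.2186,.040),(.6208,.2186,.040)]
for a in np.radians(np.r_[np.arange(-44,66,6.1),66]):
    pts.append((*(H+.0947*np.array([np.cos(a),np.sin(a)])),.040))
print(len(pts))
for p,q in zip(pts,plan(pts,[0,0,0])): print(np.round(p,3),np.round(q,3).tolist())
E
```

```text
23
[0.621 0.219 0.06 ] [0.002, -0.002, 0.028]
[0.621 0.219 0.04 ] [0.002, -0.004, 0.048]
[0.621 0.219 0.04 ] [0.002, -0.004, 0.048]
[0.631 0.228 0.04 ] [-0.007, -0.014, 0.047]
[0.638 0.236 0.04 ] [-0.015, -0.02, 0.046]
[0.644 0.244 0.04 ] [-0.024, -0.026, 0.045]
[0.649 0.253 0.04 ] [-0.033, -0.03, 0.044]
[0.652 0.262 0.04 ] [-0.043, -0.033, 0.044]
[0.655 0.272 0.04 ] [-0.052, -0.036, 0.044]
[0.657 0.282 0.04 ] [-0.062, -0.037, 0.044]
[0.658 0.292 0.04 ] [-0.072, -0.037, 0.044]
[0.658 0.302 0.04 ] [-0.082, -0.036, 0.044]
[0.656 0.312 0.04 ] [-0.092, -0.034, 0.044]
[0.654 0.321 0.04 ] [-0.102, -0.031, 0.044]
[0.65  0.331 0.04 ] [-0.111, -0.027, 0.045]
[0.646 0.34  0.04 ] [-0.12, -0.022, 0.046]
[0.64  0.348 0.04 ] [-0.128, -0.017, 0.046]
[0.634 0.356 0.04 ] [-0.136, -0.01, 0.047]
[0.627 0.364 0.04 ] [-0.143, -0.002, 0.048]
[0.619 0.37  0.04 ] [-0.148, 0.006, 0.05]
[0.611 0.375 0.04 ] [-0.154, 0.014, 0.051]
[0.602 0.38  0.04 ] [-0.158, 0.023, 0.052]
[0.602 0.38  0.04 ] [-0.158, 0.024, 0.052]
```

carry_out:
  rot:
    - [0,0,0]
    - [0,0,0]
    - [0,0,0]
    - [0,0,0]
    - [0,0,0]
    - [0,0,0]
    - [0,0,0]
    - [0,0,0]
    - [0,0,0]
    - [0,0,0]
    - [0,0,0]
    - [0,0,0]
  dp:
    - [0.002,-0.002,0.028]
    - [0.002,-0.004,0.048]
    - [0.002,-0.004,0.048]
    - [0.002,-0.004,0.048]
    - [-0.007,-0.014,0.047]
    - [-0.015,-0.02,0.046]
    - [-0.024,-0.026,0.045]
    - [-0.033,-0.03,0.044]
    - [-0.043,-0.033,0.044]
    - [-0.052,-0.036,0.044]
    - [-0.062,-0.037,0.044]
    - [-0.072,-0.037,0.044]
  jaw: [45,35,22,22,22,22,22,22,22,22,22,22]

```text
time_s: 7.88
tool_pos: [0.6775, 0.29, 0.1898]
ee_rot: [2.089, -2.211, -0.155]
ft_force: [1.1, -0.2, -0.8]
grip_width: 0.218
```

```bash
python3 - <<'E'
from h import *
c=cam("wrist"); cv2.imwrite("pics/w_c.png",c["img"])
s=sense();R0=R.from_rotvec(s["ee_rot"]);g=s["tool_pos"]+R0.apply([0,0,.155]);print("grasp",g.round(4),s["time_s"],s["grip_width"],s["ft_force"])
E
```

```text
grasp [0.6559 0.2925 0.0363] 7.925 0.21803258521251437 [-0.15080094  0.77595043 -0.57214359]
```

View pics/w_c.png

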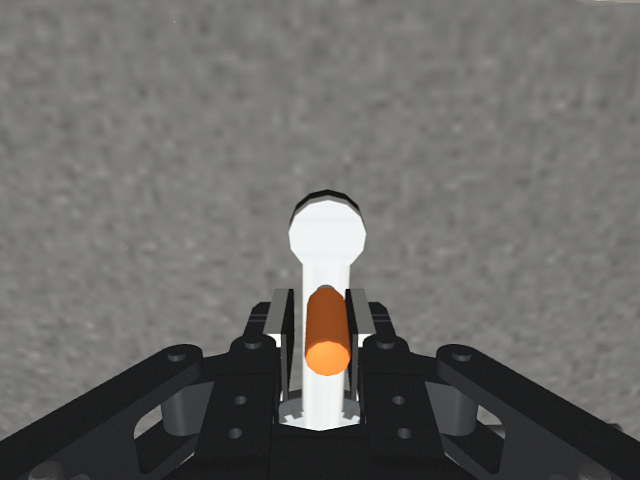

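carry_out:
  rot:
    - [0,0,0]
    - [0,0,0]
    - [0,0,0]
    - [0,0,0]
    - [0,0,0]
    - [0,0,0]
    - [0,0,0]
    - [0,0,0]
    - [0,0,0]
    - [0,0,0]
    - [0,0,0]
    - [0,0,0]
  dp:
    - [-0.01,0.001,-0.002]
    - [-0.02,0.003,-0.002]
    - [-0.03,0.006,-0.002]
    - [-0.039,0.01,-0.001]
    - [-0.048,0.015,0.0]
    - [-0.056,0.02,0.0]
    - [-0.064,0.027,0.001]
    - [-0.071,0.035,0.002]
    - [-0.076,0.043,0.004]
    - [-0.082,0.051,0.005]
    - [-0.086,0.059,0.006]
    - [-0.086,0.059,0.006]
  jaw: [22,22,22,22,22,22,22,22,22,22,22,22]

```text
time_s: 9.43
tool_pos: [0.6225, 0.379, 0.1922]
ee_rot: [2.089, -2.21, -0.155]
ft_force: [0.0, 0.4, -0.3]
grip_width: 0.217
```

```bash
python3 - <<'E'
from h import *
c=cam("wrist"); cv2.imwrite("pics/w_d.png",c["img"])
c=cam("top"); cv2.imwrite("pics/t_d.png",cv2.resize(c["img"][190:330,150:290],None,fx=4.2,fy=4.2))
s=sense();R0=R.from_rotvec(s["ee_rot"]);g=s["tool_pos"]+R0.apply([0,0,.155]);print("grasp",g.round(4),s["time_s"],s["grip_width"],s["ft_force"])
E
```

```text
grasp [0.6018 0.3798 0.0388] 9.525 0.22142537239591026 [ 0.3898538  -0.0810759  -0.80778868]
```

View pics/w_d.png

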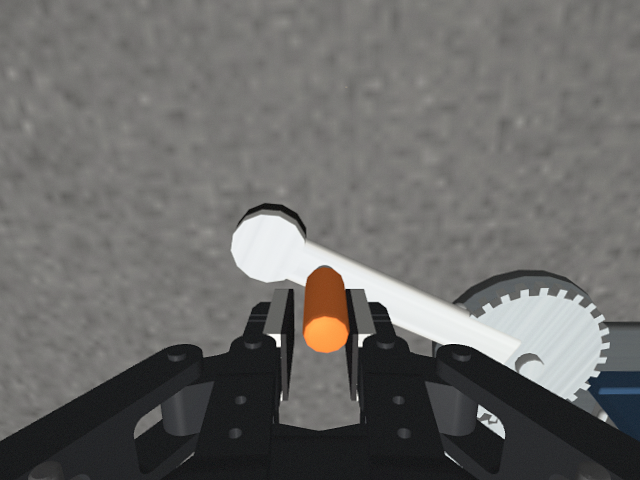

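View pics/t_d.png

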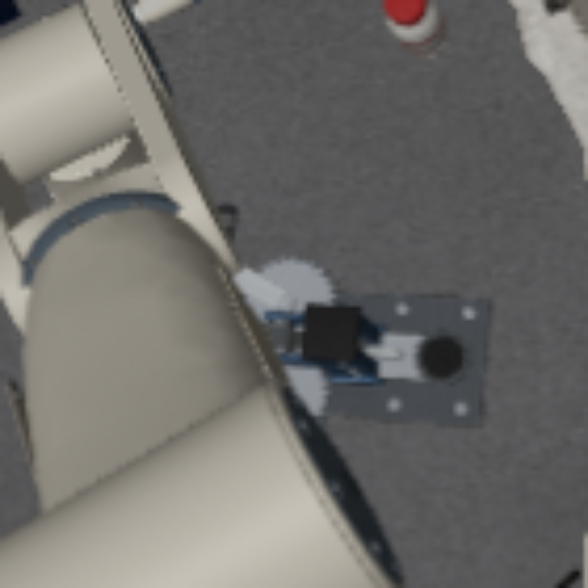

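```bash
python3 - <<'E'
from h import *
c=cam("wrist")
k=onplane(c,[[324,334]],.052)[0]; t=onplane(c,[[268,247]],.014)[0]; h=onplane(c,[[528,362]],.018)[0]
print(k,t,h, landmark_of("wrist","leg_knob"),landmark_of("wrist","leg_hinge"))
for p in(k,t):
    d=p-h; a=np.arctan2(d[1],d[0]); print(np.hypot(*d[:2]),a,"leg",a+1.638-np.radians(25))
E
```

```text
[0.61182579 0.37766792 0.052     ] [0.62358297 0.39721652 0.014     ] [0.56770494 0.29552789 0.018     ] [{'uv': [325.8, 311.5], 'conf': 0.85}] [{'uv': [512.2, 338.9], 'conf': 0.94}]
0.09323966560569223 1.0778785496898018 leg 2.2795462366912194
0.11602987844959559 1.068336119394774 leg 2.2700038063961916
```

carry_out:
  rot:
    - [0,0,0]
    - [0,0,0]
  dp:
    - [-0.003,0.003,0]
    - [-0.005,0.005,0]
  jaw: [22,22]

```text
time_s: 9.93
tool_pos: [0.6183, 0.3835, 0.1924]
ee_rot: [2.088, -2.21, -0.154]
ft_force: [-0.1, -2.0, -2.0]
grip_width: 0.215
```

```bash
python3 - <<'E'
from h import *
r=R.from_euler("XYZ",[8,0,0],degrees=True)*R.from_euler("XYZ",[0,0,-90],degrees=True)
print(r.as_rotvec(degrees=True), tc([.526,.27,.42]),tc([.64,.38,.33]),sense()["joint_pos"])
m=(R.from_rotvec(sense()["ee_rot"])*r).as_matrix();print(m.round(3))
E
```

```text
[  6.28226468   6.28226468 -89.84057047] [ 0.11880239  0.1166833  -0.21322449] [ 0.00241012 -0.00239487 -0.13927026] [0.53514197 0.75710729 1.46684411 0.08994412 1.03667641 2.11249616]
[[ 0.998 -0.057 -0.001]
 [-0.057 -0.998 -0.001]
 [-0.001  0.001 -1.   ]]
```

carry_out:
  rot:
    - [0,0,0]
    - [0,0,0]
    - [0,0,0]
    - [0,0,0]
    - [6.3,6.3,-89.8]
    - [6.3,6.3,-89.8]
    - [6.3,6.3,-89.8]
    - [6.3,6.3,-89.8]
    - [6.3,6.3,-89.8]
    - [6.3,6.3,-89.8]
    - [6.3,6.3,-89.8]
    - [6.3,6.3,-89.8]
  dp:
    - [0.005,-0.005,0]
    - [0.005,-0.005,-0.03]
    - [0.003,-0.003,-0.08]
    - [0.002,-0.002,-0.14]
    - [0.02,0.02,-0.16]
    - [0.04,0.04,-0.18]
    - [0.06,0.06,-0.2]
    - [0.08,0.08,-0.213]
    - [0.1,0.1,-0.213]
    - [0.119,0.117,-0.213]
    - [0.119,0.117,-0.213]
    - [0.119,0.117,-0.213]
  jaw: [40,40,60,80,80,80,80,80,80,80,80,80]

```text
time_s: 11.42
tool_pos: [0.5258, 0.2695, 0.4207]
ee_rot: [3.131, -0.198, -0.005]
ft_force: [-0.1, 0.0, 0.6]
grip_width: 0.801
```

carry_out:
  rot:
    - [0,0,0]
    - [0,0,0]
  dp:
    - [0,0,0]
    - [0,0,0]
  jaw: [80,80]

```text
time_s: 11.68
tool_pos: [0.5259, 0.2699, 0.4202]
ee_rot: [3.129, -0.214, -0.008]
ft_force: [0.3, -0.1, -0.6]
grip_width: 0.805
```

```bash
python3 lookjack.py e .526 .241 -1.64; python3 -c "
from h import *
print(sense()['tool_pos'],R.from_rotvec(sense()['ee_rot']).as_matrix().round(3))"
```

```text
jack [ 0.5253  0.244  -1.6291]
[('jack', [0.9, -0.6]), ('jack_grip', [-0.4, 0.7]), ('saddle', [0.6, 0.9]), ('leg_hinge', [0.6, 2.4]), ('handle_hinge', [-1.1, 1.3]), ('handle_pad', [-0.1, -15.9])]
jack [323. 223.] [0.5244 0.2435 0.    ]
jack_grip [326. 256.] [0.5256 0.2445 0.105 ]
saddle [329. 292.] [0.521  0.1801 0.02  ]
leg_hinge [356. 159.] [0.5621 0.2992 0.    ]
handle_hinge [322. 187.] [0.5288 0.2898 0.08  ]
handle_pad [304.  12.] [0.5334 0.3934 0.149 ]
leg_knob [405.  52.] [0.607  0.3808 0.038 ]
12.075
[0.52574594 0.2699478  0.4199733 ] [[ 0.991 -0.132 -0.005]
 [-0.132 -0.991 -0.005]
 [-0.005  0.005 -1.   ]]
```

View pics/w_e.png

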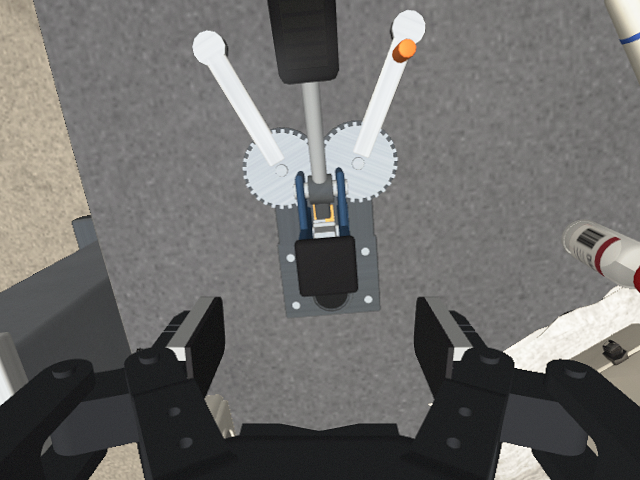

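```bash
cat >> h.py <<'E'
def goto(P,xang,grasp=True):
    """tool down, tool x at world angle deg xang; grasp point at P"""
    s=sense();R0=R.from_rotvec(s["ee_rot"]);a=np.radians(xang)
    x=np.array([np.cos(a),np.sin(a),0]);z=np.array([0,0,-1.]);y=np.cross(z,x)
    R1=R.from_matrix(np.c_[x,y,z]); t=np.array(P)-(R1.apply([0,0,.155]) if grasp else 0)
    return (R0.inv()*R1).as_rotvec(degrees=True).round(2),R0.inv().apply(t-s["tool_pos"]).round(4)
E
python3 - <<'E'
from h import *
print(goto((.5254,.243,.16),-3.7)); print(goto((.5254,.243,.105),-3.7))
E
```

```text
(array([ 0.31,  0.28, -3.9 ]), array([0.0037, 0.0262, 0.1051]))
(array([ 0.31,  0.28, -3.9 ]), array([0.004 , 0.0259, 0.1601]))
```

carry_out:
  rot:
    - [0.3,0.3,-3.9]
    - [0.3,0.3,-3.9]
    - [0.3,0.3,-3.9]
    - [0.3,0.3,-3.9]
    - [0.3,0.3,-3.9]
    - [0.3,0.3,-3.9]
    - [0.3,0.3,-3.9]
    - [0.3,0.3,-3.9]
  dp:
    - [0.004,0.026,0.05]
    - [0.004,0.026,0.1]
    - [0.004,0.026,0.135]
    - [0.004,0.026,0.16]
    - [0.004,0.026,0.16]
    - [0.004,0.026,0.16]
    - [0.004,0.026,0.16]
    - [0.004,0.026,0.16]
  jaw: [80,80,80,80,30,30,30,30]

```text
time_s: 13.08
tool_pos: [0.5256, 0.2429, 0.261]
ee_rot: [-3.14, 0.101, -0.002]
ft_force: [0.3, -1.5, 0.1]
grip_width: 0.417
```

```bash
python3 - <<'E'
from h import *
s=sense();print(s);
E
```

```text
{'time_s': 13.075, 'joint_pos': array([ 4.30345139e-01,  4.55861788e-01,  1.84664267e+00, -5.15368625e-04,
        8.37612591e-01,  4.94775914e-01]), 'qvel': array([-2.86408799e-04,  8.93334540e-05, -5.30235826e-04, -6.93763704e-04,
        1.86320345e-04,  3.79497402e-04]), 'joint_efforts': array([ 8.01197123e-01, -5.99134862e+01, -2.67115545e+01,  2.18039355e-01,
       -3.67162591e-01,  2.42221722e-02]), 'tool_pos': array([0.52564353, 0.24286994, 0.26099859]), 'ee_rot': array([-3.13966370e+00,  1.00638930e-01, -2.34266411e-03]), 'ft_force': array([ 0.25028786, -1.47062202,  0.14903207]), 'wrist_torque': array([-0.18133159,  0.28746109,  0.01899435]), 'grip_width': 0.41704414229281717}
```

```bash
python3 - <<'E'
import cv2
i=cv2.imread("pics/top0.png");cv2.imwrite("pics/t1.png",cv2.resize(i[210:320,430:540],None,fx=5.4,fy=5.4,interpolation=cv2.INTER_CUBIC))
i=cv2.imread("pics/scene0.png");cv2.imwrite("pics/s2.png",cv2.resize(i[165:230,380:470],None,fx=8.8,fy=8.8,interpolation=cv2.INTER_CUBIC))
E
```

```text
(no output)
```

View pics/t1.png

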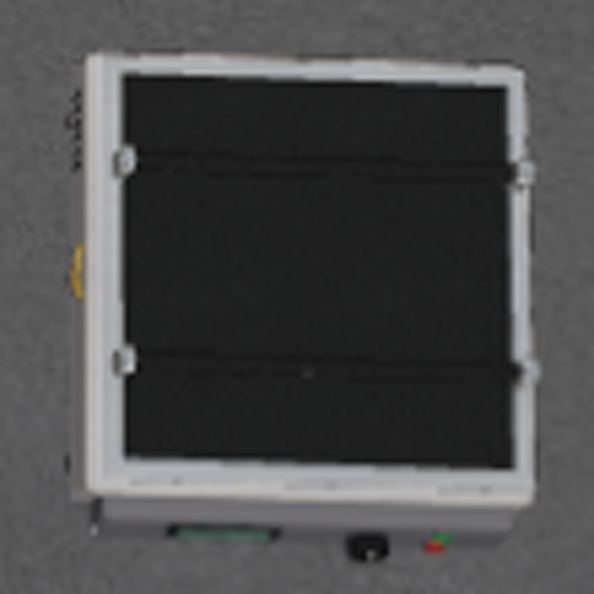

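View pics/s2.png

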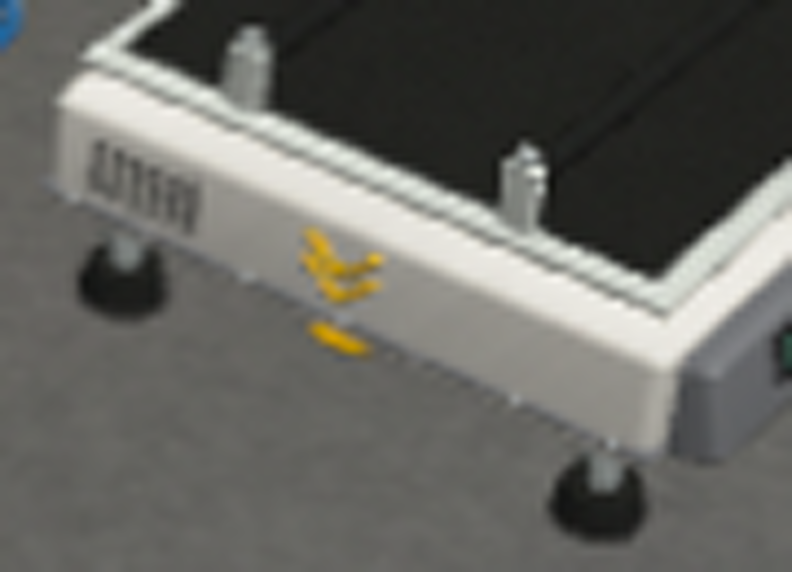

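```bash
python3 - <<'E'
from h import *
T=cam("top");S=cam("scene")
cv2.imwrite("pics/t_f.png",T["img"])
m=dict(chev=(0,.125,.066),col=(0,.114,.037),fr=(.1,.103,0),ff=(-.1,.103,0),lp=(0,.108,.032))
o=[(T,"chev",(444.4,260.4)),(S,"chev",(418.9,195.5)),(S,"col",(418.4,203.4)),(S,"fr",(393.9,199.4)),(S,"ff",(447.8,224.7))]
x,e=fit(o,m,[.55,-.52,.05]);print(x.round(4),e.round(1).tolist())
for a,n,u in o: print(n,onplane(a,[u],m[n][2])[0].round(4))
c,s=np.cos(x[2]),np.sin(x[2]);print("lift",x[0]-s*.108,x[1]+c*.108)
# overlay housing top corners on top image
for nm,C in(("top",T),("scene",S)):
    P=np.array([(a,b,z) for z in(.04,.092) for a,b in((-.125,-.125),(-.125,.125),(.125,.125),(.125,-.125))])
    W=np.c_[x[0]+c*P[:,0]-s*P[:,1],x[1]+s*P[:,0]+c*P[:,1],P[:,2]]
    u=proj(C,W); img=cv2.imread(f"pics/{nm}0.png")
    f=5;img=cv2.resize(img,None,fx=f,fy=f)
    for k in(0,4): cv2.polylines(img,[((u[k:k+4]+.5)*f).astype(int)],True,(0,0,255) if k else (0,255,0),1)
    a=((u.min(0)-8)*f).astype(int);b=((u.max(0)+8)*f).astype(int)
    im=img[a[1]:b[1],a[0]:b[0]]; print(im.shape); im=cv2.resize(im,None,fx=min(1,780/im.shape[1],590/im.shape[0]),fy=min(1,780/im.shape[1],590/im.shape[0])); cv2.imwrite(f"pics/ov_{nm}.png",im)
E
```

```text
[ 0.5414 -0.5269 -0.0586] [[-0.4, 0.4], [-0.5, 1.3], [0.9, -0.5], [-0.1, -0.8], [-0.4, -0.8]]
chev [ 0.55   -0.4032  0.066 ]
chev [ 0.551  -0.4089  0.066 ]
col [ 0.5491 -0.4091  0.037 ]
fr [ 0.6448 -0.4262  0.    ]
ff [ 0.4449 -0.4156  0.    ]
lift 0.547762788756494 -0.4190693805987956
(517, 516, 3)
(458, 632, 3)
```

View pics/ov_top.png

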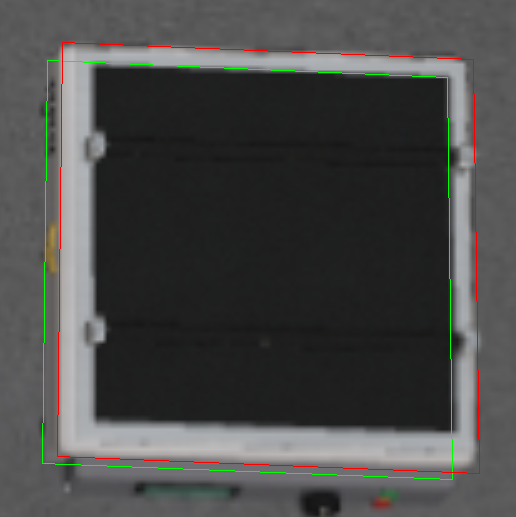

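View pics/ov_scene.png

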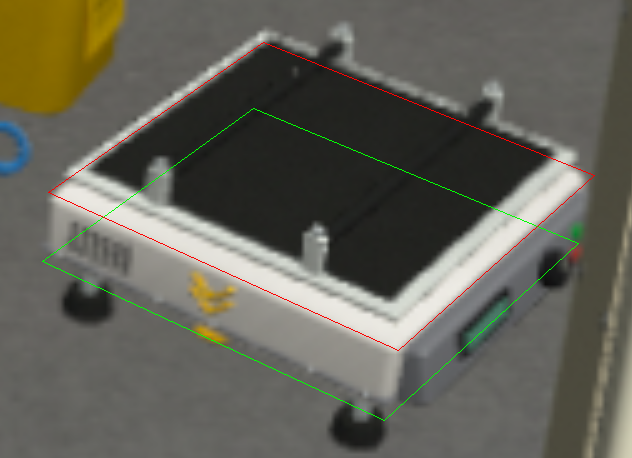

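View pics/t_f.png

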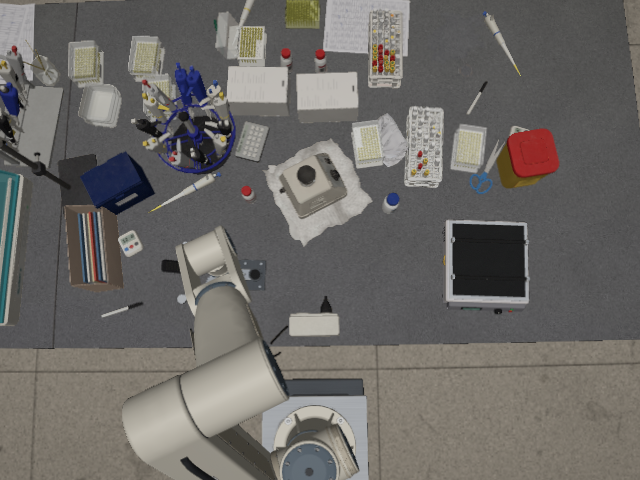

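```bash
python3 - <<'E'
from h import *
T=cam("top");print(onplane(T,[[289,314],[339,314],[326,297]],.05).round(3),sense()["time_s"])
print(tc([.551,-.254,.351]))
print(tc([.551,-.254,.264]))
E
```

```text
[[ 0.397  0.07   0.05 ]
 [ 0.395 -0.081  0.05 ]
 [ 0.446 -0.043  0.05 ]] 13.225
[ 0.0572317   0.49421171 -0.09011068]
[ 0.05711054  0.49424296 -0.00311077]
```

carry_out:
  rot:
    - [0,0,0]
    - [0,0,0]
    - [0,0,0]
  dp:
    - [0,0,-0.005]
    - [0,0,-0.02]
    - [0,0,-0.03]
  jaw: [30,30,30]

```text
time_s: 13.6
tool_pos: [0.5255, 0.243, 0.2911]
ee_rot: [-3.14, 0.1, -0.001]
ft_force: [0.5, 0.7, -9.0]
grip_width: 0.416
```

```bash
python3 lookjack.py g .526 .241 -1.64; python3 -c "
from h import *
s=sense();print(s['tool_pos'],s['ft_force'],s['wrist_torque'],R.from_rotvec(s['ee_rot']).as_matrix().round(3))
c=cam('scene');cv2.imwrite('pics/s_g.png',c['img'][280:400,180:360].repeat(4,0).repeat(4,1))"
```

```text
jack [ 0.5282  0.2386 -1.535 ]
[('jack', [3.6, -5.2]), ('jack_grip', [8.9, -22.7]), ('saddle', [-46.7, 201.5]), ('leg_hinge', [-11.6, 0.7]), ('handle_hinge', [-0.5, 2.0])]
jack [320. 244.] [0.5257 0.2352 0.    ]
jack_grip [317. 330.] [0.5239 0.2286 0.105 ]
saddle [380. 142.] [0.5636 0.2986 0.02  ]
leg_hinge [382. 147.] [0.5674 0.2948 0.    ]
handle_hinge [316. 186.] [0.5269 0.2844 0.08  ]
14.0
[0.52520777 0.24275652 0.28970002] [ 0.83688284 -0.10762778 -8.88078454] [-0.20435479  0.00707641 -0.00291178] [[ 0.998 -0.064 -0.   ]
 [-0.064 -0.998 -0.   ]
 [-0.     0.    -1.   ]]
```

View pics/w_g.png

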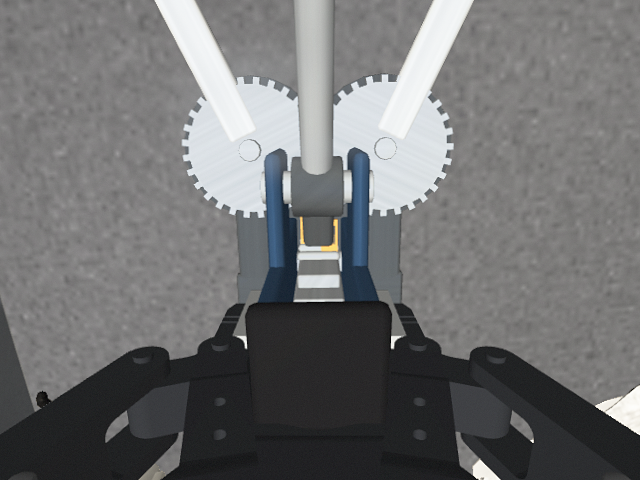

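View pics/s_g.png

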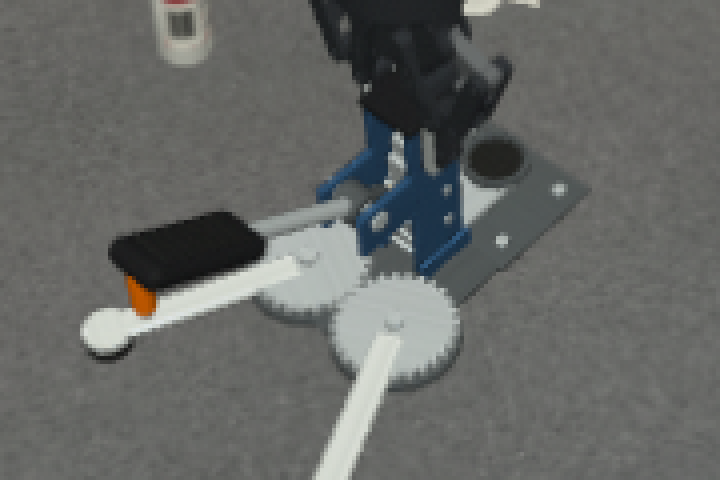

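```bash
python3 - <<'E'
from h import *
import pickle
c=pickle.load(open("g.pkl","rb"))
s=sense();R0=R.from_rotvec(s["ee_rot"])
for uv,z in(((319,302),.160),((319,436),.160),((249.5,150),.048),((386,148),.048)):
    print(uv,R0.inv().apply(onplane(c,[uv],z)[0]-s["tool_pos"]).round(4))
E
```

```text
(319, 302) [ 0.0004 -0.023   0.1297]
(319, 436) [0.0004 0.0195 0.1297]
(249.5, 150) [-0.0344 -0.0555  0.2417]
(386, 148) [ 0.034  -0.0565  0.2417]
```

carry_out:
  rot:
    - [0,0,0]
    - [0,0,0]
    - [0,0,0]
    - [0,0,0]
    - [0,0,0]
    - [0,0,0]
    - [0,0,0]
    - [0,0,0]
    - [0,0,0]
    - [0,0,0]
    - [0,0,0]
    - [0,0,0]
  dp:
    - [0,0,-0.03]
    - [0.001,0.01,-0.06]
    - [0.007,0.06,-0.06]
    - [0.014,0.12,-0.06]
    - [0.021,0.18,-0.06]
    - [0.028,0.24,-0.06]
    - [0.035,0.3,-0.06]
    - [0.042,0.36,-0.06]
    - [0.05,0.42,-0.06]
    - [0.056,0.47,-0.06]
    - [0.057,0.494,-0.06]
    - [0.057,0.494,-0.06]
  jaw: [30,30,30,30,30,30,30,30,30,30,30,30]

```text
time_s: 15.55
tool_pos: [0.5504, -0.2553, 0.3498]
ee_rot: [3.14, -0.104, 0.0]
ft_force: [-0.3, 0.1, -9.3]
grip_width: 0.412
```

```bash
python3 - <<'E'
from h import *
T=cam("top");S=cam("scene")
cv2.imwrite("pics/t_h.png",T["img"]);cv2.imwrite("pics/s_h.png",S["img"])
s=sense();print(s["time_s"],s["tool_pos"],s["grip_width"],s["joint_pos"],tc([.551,-.264,.2635]))
E
```

```text
15.65 [ 0.55037282 -0.25333717  0.3497331 ] 0.410933567611861 [-4.34034549e-01  3.80072452e-01  1.72619427e+00  7.13888367e-04
  1.03617416e+00 -3.69873428e-01] [0.00136248 0.010676   0.08622299]
```

View pics/t_h.png

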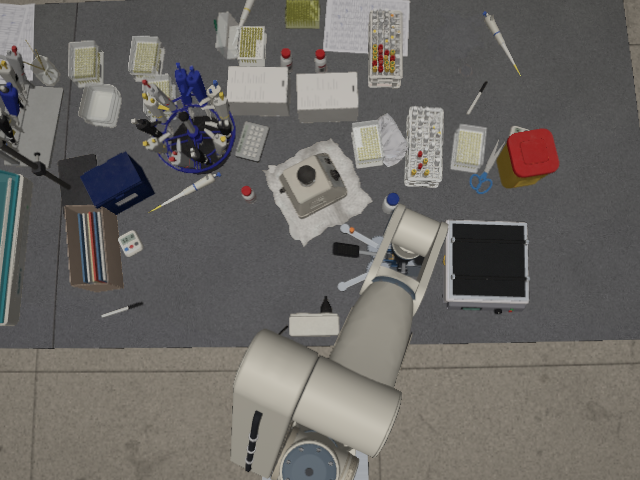

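View pics/s_h.png

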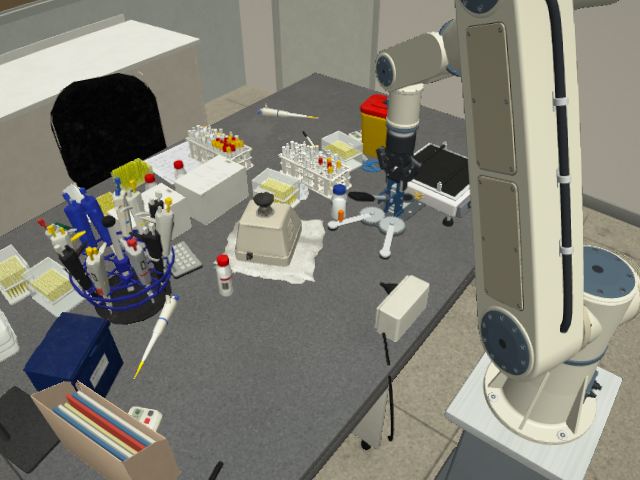

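carry_out:
  rot:
    - [0,0,0]
    - [0,0,0]
    - [0,0,0]
    - [0,0,0]
    - [0,0,0]
  dp:
    - [0.001,0.005,0.04]
    - [0.001,0.015,0.08]
    - [0.001,0.025,0.085]
    - [0.0,0.036,0.085]
    - [0.0,0.036,0.085]
  jaw: [30,30,30,30,30]

```text
time_s: 16.27
tool_pos: [0.5491, -0.2907, 0.2672]
ee_rot: [3.138, -0.102, 0.005]
ft_force: [0.4, 0.6, -8.3]
grip_width: 0.414
```

```bash
python3 - <<'E'
from h import *
T=cam("top");S=cam("scene");W=cam("wrist")
cv2.imwrite("pics/w_i.png",W["img"]);cv2.imwrite("pics/s_i.png",cv2.resize(S["img"][130:270,320:480],None,fx=4.2,fy=4.2,interpolation=cv2.INTER_CUBIC))
s=sense();print(s["time_s"],s["tool_pos"],s["grip_width"],s["ft_force"],R.from_rotvec(s["ee_rot"]).as_matrix().round(3))
R0=R.from_rotvec(s["ee_rot"])
b=s["tool_pos"]; 
def J(p): return b+R0.apply([p[1],p[0]-.001,.260-p[2]])
print("saddle",J((.065,0,.02)).round(4), proj(S,[J((.065,0,.023))]).round(1))
import pickle;pickle.dump(S,open("S.pkl","wb"))
E
```

```text
16.425 [ 0.54869487 -0.28973175  0.26650353] 0.41325684703870086 [ 0.14948945 -0.22852555 -9.2897431 ] [[ 0.998 -0.064  0.002]
 [-0.064 -0.998 -0.001]
 [ 0.002  0.001 -1.   ]]
saddle [ 0.5451 -0.3538  0.0265] [[410.1 214.4]]
```

View pics/w_i.png

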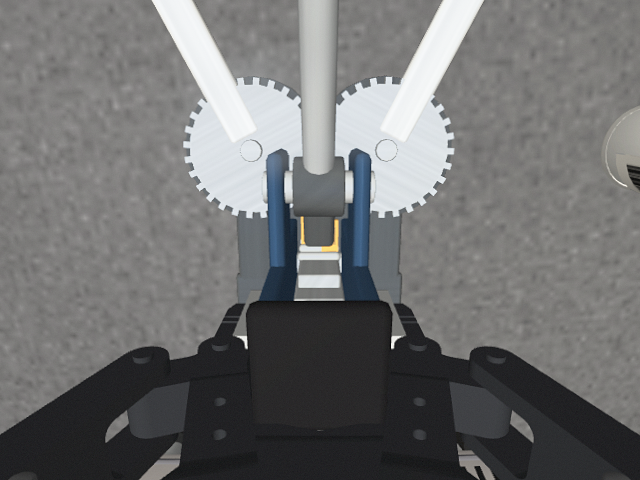

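View pics/s_i.png

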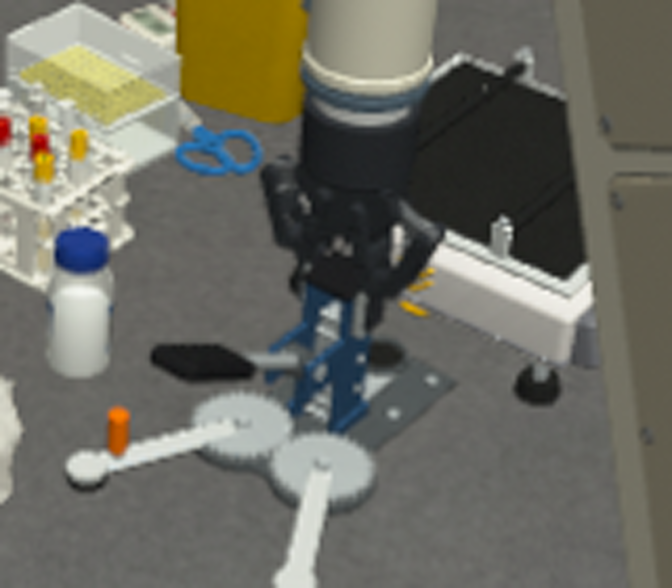

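```bash
python3 - <<'E'
from h import *
import pickle
S=pickle.load(open("S.pkl","rb"));s=sense();R0=R.from_rotvec(s["ee_rot"]);b=s["tool_pos"]
def J(p): return b+R0.apply([-p[1],p[0]-.001,.260-p[2]])  # tool x = -? 
def J2(p): return b+R0.apply([p[1],p[0]-.001,.260-p[2]])
L=dict(corner=(.095,-.048,.006),cup=(.065,0,.023),hinL=(-.055,.034,.018),hinR=(-.055,-.034,.018))
i=S["img"].copy()
f=6;im=cv2.resize(i[180:260,350:440],None,fx=f,fy=f,interpolation=cv2.INTER_CUBIC)
for n,p in L.items():
    u=proj(S,[J2(p)])[0]; print(n,u.round(1)); cv2.drawMarker(im,tuple(((u+.5-[350,180])*f).astype(int).tolist()),(0,0,255),0,14,1)
t=np.linspace(0,6.28,40)
ring=np.array([proj(S,[J2((.065+.021*np.cos(a),.021*np.sin(a),.023))])[0] for a in t]); cv2.polylines(im,[((ring+.5-[350,180])*f).astype(int)],True,(0,0,255),1)
cv2.imwrite("pics/ov_i.png",im)
E
```

```text
corner [428.2 220.8]
cup [410.1 214.4]
hinL [377.1 229.8]
hinR [396.1 239.8]
```

View pics/ov_i.png

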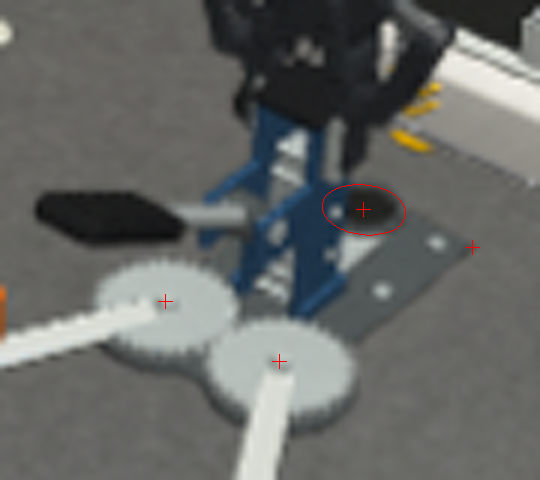

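```bash
python3 - <<'E'
from h import *
s=sense();print(tc(s["tool_pos"]+[.0019,-.0647,-.003]).round(4))
E
```

```text
[0.006  0.0644 0.0031]
```

carry_out:
  rot:
    - [0,0,0]
    - [0,0,0]
    - [0,0,0]
    - [0,0,0]
    - [0,0,0]
    - [0,0,0]
    - [0,0,0]
  dp:
    - [0.001,0.005,0.003]
    - [0.002,0.017,0.003]
    - [0.003,0.029,0.003]
    - [0.004,0.041,0.003]
    - [0.005,0.053,0.003]
    - [0.006,0.064,0.003]
    - [0.006,0.064,0.003]
  jaw: [30,30,30,30,30,30,30]

```text
time_s: 17.3
tool_pos: [0.5503, -0.3551, 0.2623]
ee_rot: [3.139, -0.102, 0.001]
ft_force: [-0.3, -0.5, -7.0]
grip_width: 0.415
```

```bash
cat > ovs.py <<'E'
from h import *
import sys
S=cam("scene");s=sense();R0=R.from_rotvec(s["ee_rot"]);b=s["tool_pos"]
print(s["time_s"],b,s["ft_force"],s["grip_width"])
def J2(p): return b+R0.apply([p[1],p[0]-.001,.260-p[2]])
print("saddle",J2((.065,0,.02)).round(4))
i=S["img"];f=6;o=[360,165];im=cv2.resize(i[165:260,360:475],None,fx=f,fy=f,interpolation=cv2.INTER_CUBIC)
pt=lambda u:tuple(((u+.5-o)*f).astype(int).tolist())
for p in((.095,-.048,.006),(.065,0,.02)): cv2.drawMarker(im,pt(proj(S,[J2(p)])[0]),(0,0,255),0,12,1)
cv2.drawMarker(im,pt(proj(S,[(.547,-.4185,.032)])[0]),(0,255,0),0,12,1)
cv2.imwrite(f"pics/{sys.argv[1]}.png",im)
E
python3 ovs.py ov_j
```

```text
17.35 [ 0.55022909 -0.35448143  0.26225805] [ 0.08152496 -0.77308482 -8.02783582] 0.4123579362649128
saddle [ 0.5462 -0.4184  0.0223]
```

View pics/ov_j.png

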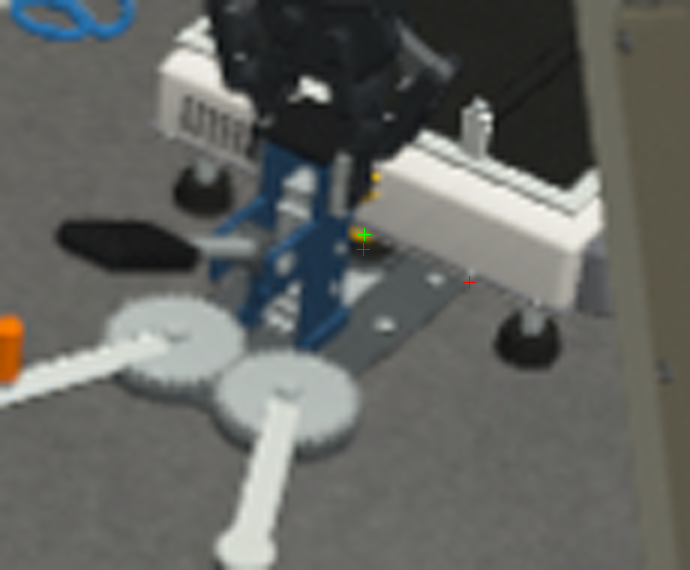

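carry_out:
  rot:
    - [0,0,0]
    - [0,0,0]
    - [0,0,0]
    - [0,0,0]
  dp:
    - [0.002,0.002,0]
    - [0.002,0.002,0.001]
    - [0.002,0.002,0.002]
    - [0.002,0.002,0.002]
  jaw: [30,30,30,30]

```text
time_s: 17.85
tool_pos: [0.5523, -0.3562, 0.2613]
ee_rot: [3.139, -0.1, 0.002]
ft_force: [-4.4, -1.7, 5.2]
grip_width: 0.414
```

carry_out:
  rot:
    - [0,0,0]
    - [0,0,0]
    - [0,0,0]
  dp:
    - [0,0,0]
    - [0,0,0]
    - [0,0,0]
  jaw: [50,65,65]

```text
time_s: 18.23
tool_pos: [0.5523, -0.356, 0.2602]
ee_rot: [3.14, -0.101, 0.001]
ft_force: [-0.1, -0.6, -0.0]
grip_width: 0.648
```

```bash
python3 ovs.py ov_k; python3 - <<'E'
from h import *
c=cam("wrist");cv2.imwrite("pics/w_k.png",c["img"])
s=sense();R0=R.from_rotvec(s["ee_rot"])
print(s["joint_pos"])
E
```

```text
18.275 [ 0.55228    -0.35602895  0.26020994] [ 0.03031863 -0.83954204  0.13681776] 0.6452306285598209
saddle [ 0.5484 -0.4199  0.0202]
[-5.74993501e-01  5.56359825e-01  1.66782165e+00  3.26575951e-04
  9.16821443e-01 -5.11128019e-01]
```

View pics/ov_k.png

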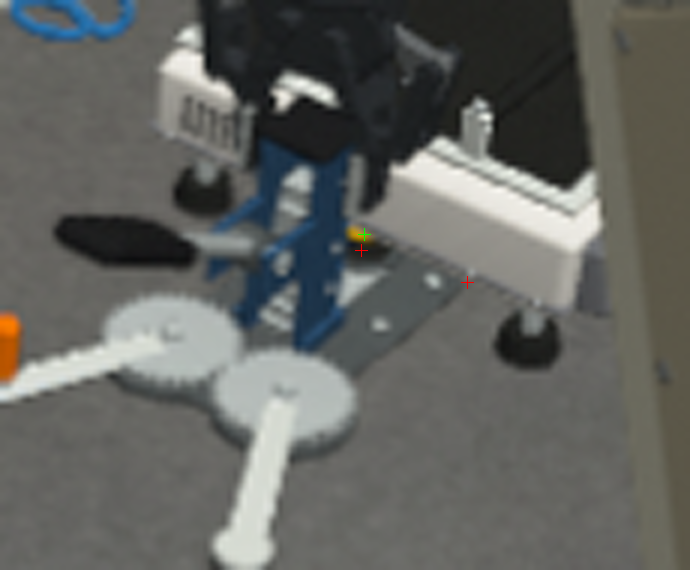

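View pics/w_k.png

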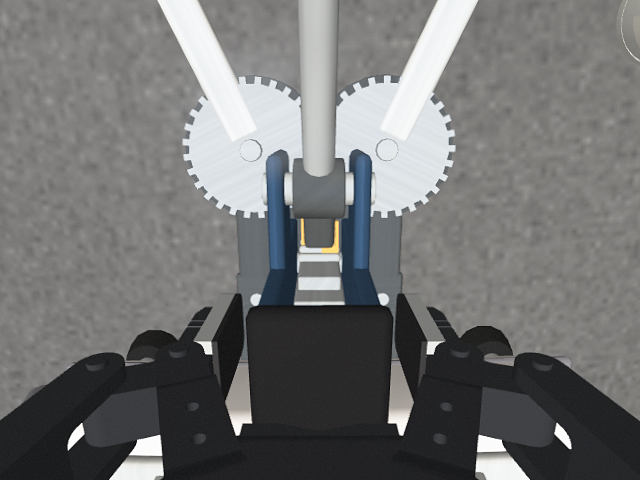

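```bash
python3 - <<'E'
from h import *
c=cam("wrist")
cv2.imwrite("pics/w_k2.png",cv2.resize(c["img"][300:420,80:580],None,fx=1.6,fy=1.6))
cv2.imwrite("pics/w_k3.png",cv2.resize(c["img"][310:390,100:220],None,fx=6,fy=6,interpolation=cv2.INTER_CUBIC))
for z in(0,.01,.02): print(z,onplane(c,[(152,330),(485,328),(128,350),(509,350)],z).round(4).tolist())
E
```

```text
0 [[0.4466, -0.4034, -0.0], [0.6508, -0.4149, 0.0], [0.4289, -0.4163, 0.0], [0.6669, -0.4313, 0.0]]
0.01 [[0.4514, -0.3984, 0.01], [0.6467, -0.4094, 0.01], [0.4344, -0.4107, 0.01], [0.6621, -0.4251, 0.01]]
0.02 [[0.4562, -0.3934, 0.02], [0.6426, -0.4039, 0.02], [0.44, -0.4052, 0.02], [0.6573, -0.4189, 0.02]]
```

View pics/w_k3.png

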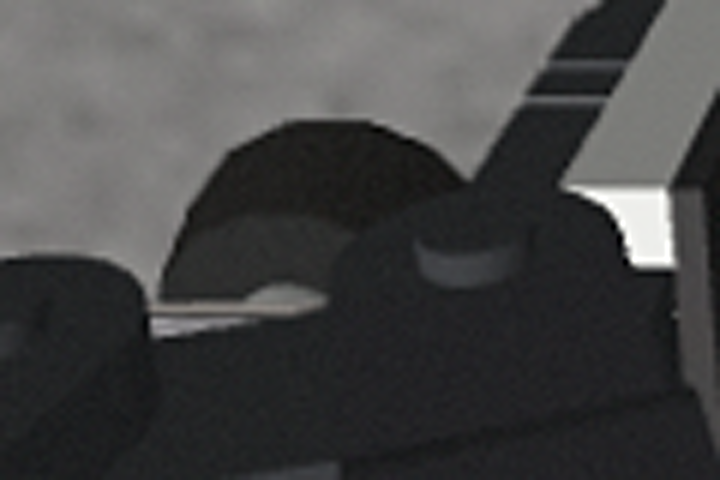

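```bash
python3 - <<'E'
from h import *
s=sense();print(s["time_s"],tc([.562,-.206,.348]).round(4))
E
```

```text
18.375 [ 0.0002 -0.1504 -0.0879]
```

carry_out:
  rot:
    - [0,0,0]
    - [0,0,0]
    - [0,0,0]
    - [0,0,0]
    - [0,0,0]
    - [0,0,0]
    - [0,0,0]
    - [0,0,0]
  dp:
    - [0,0,-0.02]
    - [0,0,-0.06]
    - [0,0,-0.1]
    - [0,-0.05,-0.11]
    - [0,-0.1,-0.11]
    - [0,-0.15,-0.1]
    - [0,-0.15,-0.09]
    - [0,-0.15,-0.09]
  jaw: [65,65,65,30,0,0,0,0]

```text
time_s: 19.38
tool_pos: [0.5617, -0.2065, 0.3506]
ee_rot: [3.14, -0.099, 0.0]
ft_force: [-0.4, 0.6, -0.4]
grip_width: -0.0
```

```bash
python3 ovs.py ov_l; python3 - <<'E'
from h import *
c=cam("wrist");cv2.imwrite("pics/w_l.png",c["img"])
s=sense();R0=R.from_rotvec(s["ee_rot"]);print(R0.as_matrix().round(3),proj(c,[s["tool_pos"]+R0.apply([0,0,.173])]))
E
```

```text
19.425 [ 0.56180448 -0.20706327  0.35079994] [ 0.44083063 -0.60484636 -0.60921614] -0.0010042294394589373
saddle [ 0.5579 -0.2711  0.1108]
[[ 0.998 -0.065  0.001]
 [-0.065 -0.998 -0.001]
 [ 0.001  0.001 -1.   ]] [[319.21047866 312.84849935]]
```

View pics/ov_l.png

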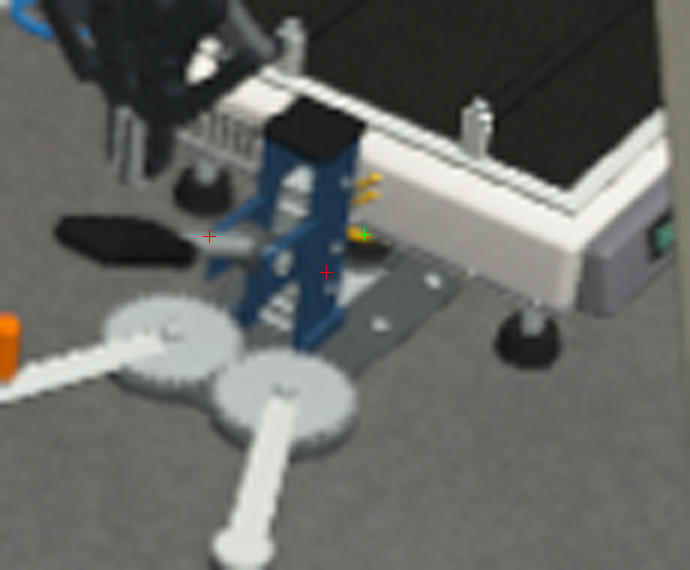

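View pics/w_l.png

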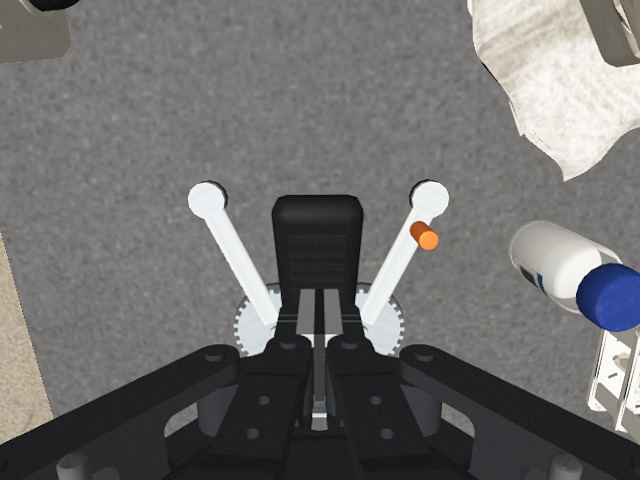

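```bash
python3 - <<'E'
import numpy as np
for f in [30,25,20,15,10,5,0,-4.4]:
    p=np.radians(f); X=-.045-.125*np.cos(p)+.008*np.sin(p); Z=.08+.125*np.sin(p)+.008*np.cos(p)+.011*abs(np.tan(p))
    print(f,round(X,4),round(Z,4),"dp",round(X+.1483,3),round(.1778-Z,4))
E
```

```text
30 -0.1493 0.1558 dp -0.001 0.022
25 -0.1549 0.1452 dp -0.007 0.0326
20 -0.1597 0.1343 dp -0.011 0.0435
15 -0.1637 0.123 dp -0.015 0.0548
10 -0.1667 0.1115 dp -0.018 0.0663
5 -0.1688 0.0998 dp -0.021 0.078
0 -0.17 0.088 dp -0.022 0.0898
-4.4 -0.1702 0.0792 dp -0.022 0.0986
```

carry_out:
  rot:
    - [0,0,0]
    - [0,0,0]
    - [0,0,0]
    - [0,0,0]
    - [0,0,0]
    - [0,0,0]
    - [0,0,0]
    - [0,0,0]
    - [0,0,0]
    - [0,0,0]
  dp:
    - [-0.001,-0.001,0.02]
    - [-0.001,-0.007,0.032]
    - [-0.001,-0.011,0.043]
    - [-0.001,-0.015,0.055]
    - [-0.001,-0.018,0.066]
    - [-0.001,-0.021,0.078]
    - [-0.001,-0.022,0.09]
    - [-0.001,-0.022,0.096]
    - [-0.001,-0.022,0.1]
    - [-0.001,-0.022,0.1]
  jaw: [0,0,0,0,0,0,0,0,0,0]

```text
time_s: 20.72
tool_pos: [0.5624, -0.1844, 0.2511]
ee_rot: [-3.14, 0.101, -0.001]
ft_force: [-2.4, 1.5, 14.8]
grip_width: 0.003
```

```bash
python3 ovs.py ov_m
```

```text
20.775 [ 0.5623483  -0.18440049  0.25111563] [-1.49656188  1.94241227 14.75259164] -0.006326161170694372
saddle [ 0.5585 -0.2483  0.0111]
```

View pics/ov_m.png

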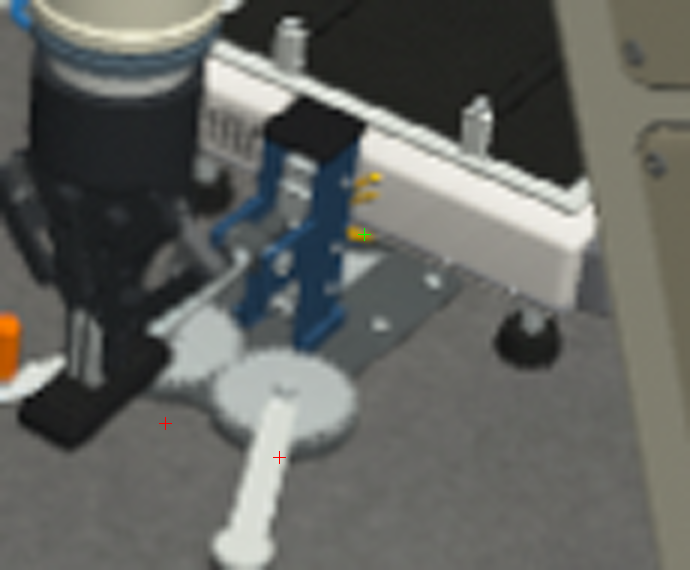

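carry_out:
  rot:
    - [0,0,0]
    - [0,0,0]
    - [0,0,0]
    - [0,0,0]
    - [0,0,0]
    - [0,0,0]
    - [0,0,0]
    - [0,0,0]
    - [0,0,0]
    - [0,0,0]
    - [0,0,0]
  dp:
    - [0,0,0.001]
    - [0,0,-0.005]
    - [0,0,-0.01]
    - [0,0.001,-0.022]
    - [0,0.004,-0.034]
    - [0,0.007,-0.045]
    - [0,0.011,-0.057]
    - [0,0.015,-0.068]
    - [0,0.02,-0.08]
    - [0,0.021,-0.095]
    - [0,0.021,-0.095]
  jaw: [0,0,0,0,0,0,0,0,0,0,0]

```text
time_s: 22.15
tool_pos: [0.5612, -0.2055, 0.3467]
ee_rot: [3.139, -0.101, 0.004]
ft_force: [-0.1, -0.7, -0.8]
grip_width: -0.001
```

```bash
python3 ovs.py ov_n;  python3 - <<'E'
from h import *
c=cam("wrist");cv2.imwrite("pics/w_n.png",c["img"])
E
```

```text
22.2 [ 0.56087995 -0.20529115  0.34579365] [ 0.66878195  0.10586912 -0.91522504] -0.0031076499354668534
saddle [ 0.5571 -0.2692  0.1058]
```

View pics/ov_n.png

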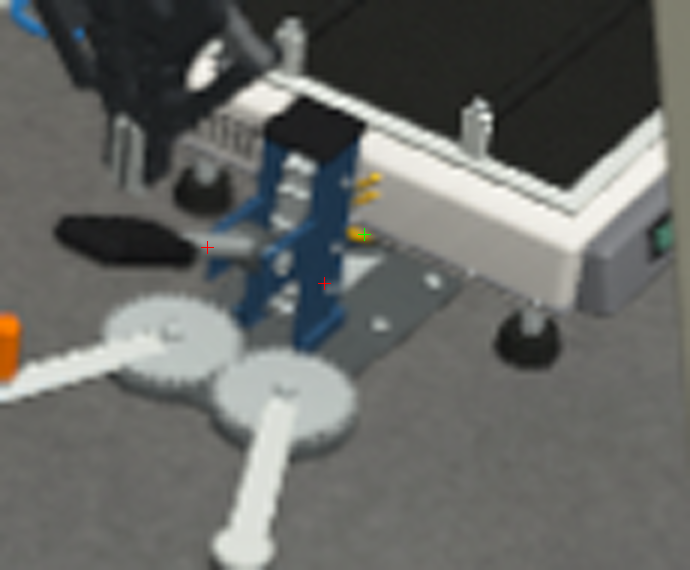

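View pics/w_n.png

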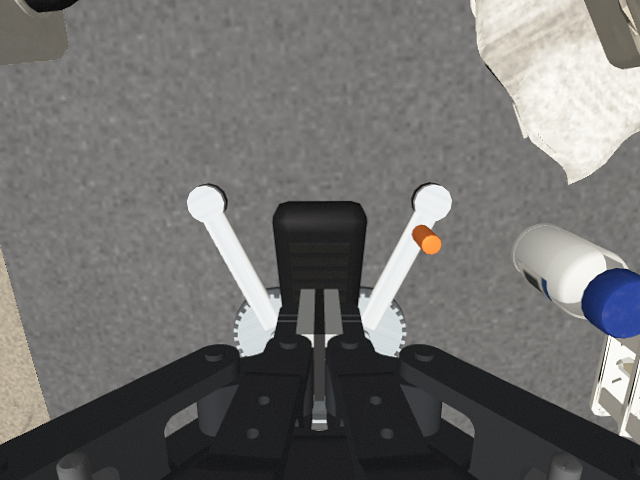

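```bash
python3 - <<'E'
import cv2,numpy as np
a=cv2.imread("pics/ov_l.png")[150:330,230:490];b=cv2.imread("pics/ov_n.png")[150:330,230:490]
cv2.imwrite("pics/cmp.png",cv2.resize(np.vstack([a,b]),None,fx=1.6,fy=1.6))
E
```

```text
(no output)
```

View pics/cmp.png

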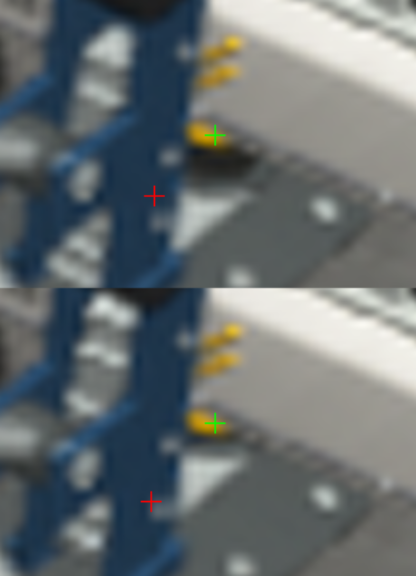

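carry_out:
  rot:
    - [0,0,0]
    - [0,0,0]
    - [0,0,0]
    - [0,0,0]
    - [0,0,0]
    - [0,0,0]
    - [0,0,0]
    - [0,0,0]
    - [0,0,0]
    - [0,0,0]
    - [0,0,0]
    - [0,0,0]
  dp:
    - [0,0.001,0.015]
    - [0,-0.005,0.027]
    - [0,-0.009,0.038]
    - [0,-0.013,0.05]
    - [0,-0.016,0.061]
    - [0,-0.019,0.073]
    - [0,-0.02,0.083]
    - [0,-0.02,0.089]
    - [0,-0.02,0.094]
    - [0,-0.02,0.0955]
    - [0,-0.02,0.0955]
    - [0,-0.02,0.0955]
  jaw: [0,0,0,0,0,0,0,0,0,0,0,0]

```text
time_s: 23.75
tool_pos: [0.5621, -0.1848, 0.2506]
ee_rot: [-3.14, 0.1, -0.0]
ft_force: [-5.1, 3.2, 21.3]
grip_width: 0.004
```

```bash
python3 ovs.py ov_o; python3 - <<'E'
from h import *
c=cam("wrist");cv2.imwrite("pics/w_o.png",c["img"])
for n in("scene","top"):
    cam(n);print(n,landmark_of(n,"worn_foot"),landmark_of(n,"lift_point"),landmark_of(n,"saddle"))
E
```

```text
23.8 [ 0.56212335 -0.18476819  0.25061574] [-5.02338665  3.04962939 21.05182502] -0.0007144442508386858
saddle [ 0.5581 -0.2486  0.0106]
scene [{'uv': [447.9, 223.0], 'conf': 0.9}] [{'uv': [419.0, 201.2], 'conf': 0.58}, {'uv': [388.9, 221.8], 'conf': 0.4}] [{'uv': [419.4, 199.3], 'conf': 0.43}, {'uv': [421.6, 203.2], 'conf': 0.26}]
top [{'uv': [450.4, 290.9], 'conf': 0.57}] [{'uv': [482.6, 262.3], 'conf': 0.69}, {'uv': [446.4, 263.3], 'conf': 0.58}] [{'uv': [452.5, 260.3], 'conf': 0.5}]
```

View pics/ov_o.png

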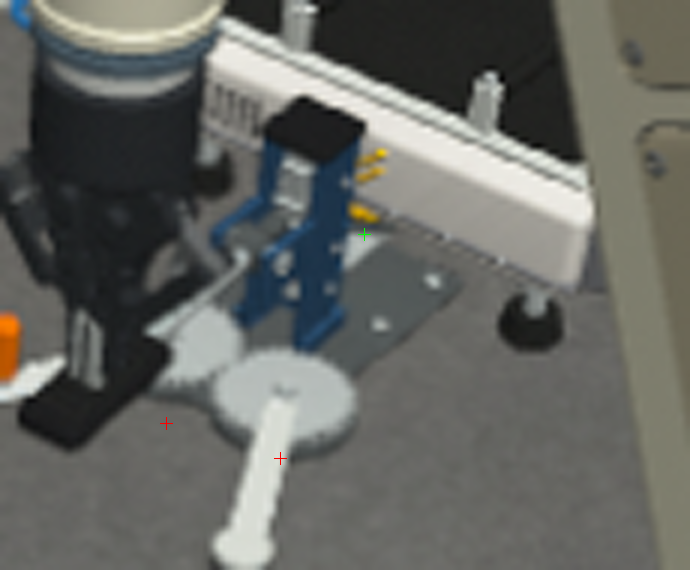

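View pics/w_o.png

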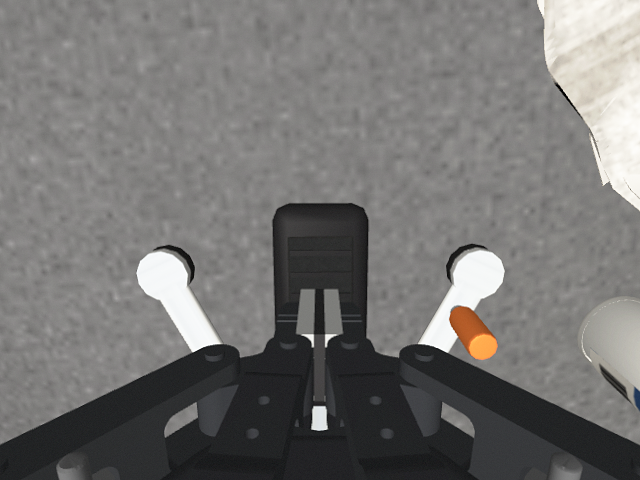

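```bash
python3 - <<'E'
from h import *
s=sense();print(s["time_s"],s["ft_force"],s["qvel"].round(4))
print(job_done())
E
```

```text
24.25 [-5.57963497  3.43914743 21.88919717] [ 0.0003 -0.0006 -0.0016  0.0006 -0.      0.0001]
the job is handed in; nothing more can be done
None
```

I swung the jack's rear legs out to their stop and set the jack flat with its cup under the boss. I then pumped one full stroke, let the handle come right back up, and pumped a second stroke. I handed the job in at about 24 s, holding the handle down at the bottom of that stroke. The hand-in reports no verdict.

What my last checks showed:
- **Legs:** they measured about 2.27 rad after the swing, with the knob pushing back against a final nudge. They still look fully out in the last wrist picture.
- **Cup position:** before pumping, the cup centre was within about 2 mm of the boss, judging by the wrist picture of the shaker's two left feet. After lifting it could only be judged by eye, because the boss is hidden.
- **First stroke:** with the handle fully up again, the saddle stayed visibly raised, so the ratchet held.
- **Handle:** the fingertips are at 78 mm, where the handle's stop should be. They press with about 21 N and the arm is not moving.
- **Foot clearance:** roughly 11 mm, estimated from how far the foot moved in the scene picture.
- **Jack, shaker and bottles:** the jack's column has not visibly moved or leaned, and the robot stayed away from the shaker. I saw no contact with either bottle.

One disagreement: the landmark network's detections of the lift point and saddle were unreliable once the arm covered part of the view. I went by the pictures and the arm's own position instead.

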